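# Free the press's tool holder and sort the embossing dies by fit

### The arm

A 6-joint arm with a two-finger parallel gripper is mounted at the origin on the work surface. World frame = base frame: x ahead of the robot, y to its left, z up, the work surface at z = 0. Lengths are in m, angles in rad, forces in N, time in s.
With the tool pointing down it reaches from about 0.3 to 0.775 m from the base axis. Payload 14.6 kg.
Tool frame: the origin (TCP) lies between the finger pads; the fingertips stand 14 mm ahead of it and the grasp point (between the pads) lies 5 mm behind it; z points along the fingers, y is the line along which they close (so a half turn about z gives the same grasp; the last joint's range is limited). The gripper opens to 94 mm and grips with 3 to 60 N. Pads are 16 mm wide; open, the fingers measure 119 mm over their backs; the gripper's body (75 mm by 177 mm) begins 78 mm behind the grasp point.
Start: joints at [1.127, 0.3, 1.521, -0, 1.321, -0.067], TCP at [0.202, 0.511, 0.181] pointing down, gripper open.
Joint ranges: [-3.03, 3.03], [-0.79, 2.21], [0.23, 2.52], [-1.04, 4.18], [0, 3.07], [-2.55, 2.55]. Speed limits (rad/s): [2.22, 2.22, 2.57, 3.14, 3.14, 3.14].

### API

Orientations are given as [roll, pitch, yaw] about the fixed x, y, z axes, in that order (R = Rz(yaw) Ry(pitch) Rx(roll)).
In Python, from station import ctrl gives the robot as it stands. The module is installed in compiled form; this text tells all that it offers.
- The arm moves only by the tool move_arm, never from a script. Its argument "targets" is a list of rows, each a list of 7 numbers: the opening, from -1 (shut) to 1 (fully open), then the shift along the tool's x, y, z in units of 50 mm (1.0 is 50 mm), then the turn, a rotation vector about the tool's x, y, z in rad. A call has 1 to 12 rows; each row is the pose to reach, as a shift and turn from the pose commanded when the call began, along the tool's axes at that moment; what a row does not reach only later rows make up. A row lasts 1/10 s, in which the tool goes at most 50 mm and 8.59 degrees, less where a joint would pass 70% of its speed; a pose out of reach is approached as far as the arm can. A call with a gripper value outside its range is refused whole. The fingers move at their own pace and stop on an object; "grip_force" is the grip in N (left out, the last holds). Time passes only in rows, so rows that repeat a pose let the fingers close. It gives the time, the measured TCP pose, the force, the opening and the grip force at its end, in the units of the state.
- ctrl.get_obs(): the state, without advancing time (a new reading comes with each control period).
- ctrl.camera(name): name is "side" or "top" or "wrist"; returns (picture, depth): 420x560x3 uint8, red, green, blue; 420x560 float32, m along the optical axis (not along the pixel's ray), 0 where there is no reading.
- ctrl.camera_params(name): a dict with "intrinsics" (3x3 intrinsics, pixels), "k1" (the pictures are not rectified: a ray, as slopes to the right and down, at radius r is drawn at 1 + k1 r^2 times it, then the intrinsics apply), "rvec" (rotation vector, rad) and "tvec" (3), from world to camera coordinates, as OpenCV has them; the wrist camera has in their place "T_tool_cam" (4x4, takes a point from camera to tool coordinates, whose origin is the TCP and whose axes are the flange's). Camera axes: x right, y down, z forward; pixel columns grow to the right and rows downward; lengths in m; the calibration is good to about 2 mm. A picture is of the moment at which its call begins: read the wrist's pose just before it. camera_params takes no time and is no camera call.
- ctrl.hand_in(): hands the job in; it is judged then, once.
Trained networks look in the newest picture that a camera, given by its name, has taken for a name from the list of things; names that differ only in an ending like _2 or _b are one class to them, and where a whole thing is asked for, a point or a joint stands for the part that bears it (a point fixed in the world has none). Each returns a list of dicts, best first, with "score" (0 to 1); they miss things now and then, are a little off and sometimes report something else, mostly with a low value. They report only what shows in the picture. A call takes as long as a camera call.
- ctrl.cut_out(camera, target): "region" (420x560 bool, what is visible of it) and "point" ([column, row] in pixels, amid what is visible of it).
- ctrl.tip_of(camera, target): "point" ([column, row] in pixels: a listed point, or the origin of a listed thing).
The state is a dict: "time_s": time; "qpos": joint angles; "joint_vel": joint speeds; "tau": joint torques, N m; "ee_pos": TCP position; "eef_rot": TCP orientation; "force": force on the tool from outside, world axes, zero at the start; "moment": the same for the moment, N m; "grip_width": finger opening in m; "grip_force": force on a finger pad.
Only numpy, scipy, OpenCV 4.12 (cv2) and the standard library are available. Lean on these libraries where they do the work, as an engineer would, in place of code of your own. Each camera call takes 0.05 s, during which the arm holds its last target. There are 200 camera calls.

### The job

The reducing bush is stuck in the press's tool holder: push it out from behind with the drift, through the knock-out hole, so that it drops into the catch pan, where it stays. Then try the embossing dies in the freed bore, without forcing any: lay every die whose shank slides fully home in the wooden tray and every die whose shank is too thick in the blue bin. Finish with the drift back lying on its cork mat, and leave the other things on the bench where they are.

Things in the scene. Friction and masses are not known exactly. Their poses are not given: they have to be found in the camera images.
- holder: the press's tool holder: steel block 60 (x) x 65 (y) mm, z 36 to 84 mm, on a grey foot fixed to the bench. Origin on the bench under its middle. Level bore along y at z = 60 mm: 27 mm wide, 50 mm deep from the mouth (+y face, y = 32.5 mm), then an 18 mm wide knock-out hole to the back (-y) face. Catch pan in front of and below the mouth: y 37 to 115 mm, 76 mm wide, floor z = 6, rim z = 28 mm
- bush: brass reducing bush, 26 mm wide, 40 mm long, stuck in the bore (gripped by a small spring plunger beyond the reach of a die shank): front face 8 mm inside the mouth, back face 17 mm inside the holder's back face. Its 8 mm centre hole is smaller than the drift. Origin at its centre, y along its axis, to the mouth at first. Takes 4 to 14 N for the first 10 mm, then slides easily
- drift: the drift (knock-out punch), steel: handle 24 mm square, 70 mm long, with orange bands, then a round rod 12 mm thick, 90 mm long. Lies on the cork mat, rod roughly to world +y. Origin on the handle's underside at its joint with the rod; x along the rod (handle x -70 to 0, rod 0 to 90 mm), centre line 12 mm above the origin. 0.35 kg, balances 18 mm behind the origin
- drift_tip (a point): centre of the end of the drift's rod; axes as the drift's
- drift_mat: cork mat 210 x 85 mm, 3 mm thick, fixed to the bench, where the drift lives. Origin under its middle, x along its length
- wood_tray: light wooden tray for the dies that fit this press, fixed; 235 mm (x) by 135 mm (y), 35 mm high, walls and floor 6 mm. Origin under its middle
- blue_bin: blue plastic bin for the dies of the other press, fixed; same size as the wooden tray. Origin under its middle
- die_1: embossing die (may be absent): aluminium body 56 mm (x -28 to 28) by 36 mm square, black band, brass face 6 mm thick on the -x end; round steel shank 34 mm long out of the +x end on the centre line. Origin under the body's middle, 18 mm below the centre line. Shank 24.5 or 29.5 mm thick, not told which: only the thinner enters the bore. At first lies with x roughly to world -y. 0.3 kg
- die_1_tip (a point): centre of the end of the shank of die_1; axes as the die's; 62 mm from the die's origin along x, 18 mm up
- die_2: embossing die (may be absent): aluminium body 56 mm (x -28 to 28) by 36 mm square, black band, brass face 6 mm thick on the -x end; round steel shank 34 mm long out of the +x end on the centre line. Origin under the body's middle, 18 mm below the centre line. Shank 24.5 or 29.5 mm thick, not told which: only the thinner enters the bore. At first lies with x roughly to world -y. 0.3 kg
- die_2_tip (a point): centre of the end of the shank of die_2; axes as the die's; 62 mm from the die's origin along x, 18 mm up
- die_3: embossing die (may be absent): aluminium body 56 mm (x -28 to 28) by 36 mm square, black band, brass face 6 mm thick on the -x end; round steel shank 34 mm long out of the +x end on the centre line. Origin under the body's middle, 18 mm below the centre line. Shank 24.5 or 29.5 mm thick, not told which: only the thinner enters the bore. At first lies with x roughly to world -y. 0.3 kg
- die_3_tip (a point): centre of the end of the shank of die_3; axes as the die's; 62 mm from the die's origin along x, 18 mm up
- die_4: embossing die (may be absent): aluminium body 56 mm (x -28 to 28) by 36 mm square, black band, brass face 6 mm thick on the -x end; round steel shank 34 mm long out of the +x end on the centre line. Origin under the body's middle, 18 mm below the centre line. Shank 24.5 or 29.5 mm thick, not told which: only the thinner enters the bore. At first lies with x roughly to world -y. 0.3 kg
- die_4_tip (a point): centre of the end of the shank of die_4; axes as the die's; 62 mm from the die's origin along x, 18 mm up
- die_5: embossing die (may be absent): aluminium body 56 mm (x -28 to 28) by 36 mm square, black band, brass face 6 mm thick on the -x end; round steel shank 34 mm long out of the +x end on the centre line. Origin under the body's middle, 18 mm below the centre line. Shank 24.5 or 29.5 mm thick, not told which: only the thinner enters the bore. At first lies with x roughly to world -y. 0.3 kg
- die_5_tip (a point): centre of the end of the shank of die_5; axes as the die's; 62 mm from the die's origin along x, 18 mm up
- spool_red: red thread spool, 56 mm wide, 75 mm tall; not part of the job. Origin at its underside
- spool_blue: blue thread spool, 56 mm wide, 75 mm tall; not part of the job. Origin at its underside
- ink_red: red ink pad, 70 x 50 x 26 mm; not part of the job. Origin at its underside
- ink_blue: blue ink pad, 70 x 50 x 26 mm; not part of the job. Origin at its underside
- mallet: wooden mallet, head 60 mm thick and 100 mm long, handle 240 mm along -x, on the right; not part of the job. Origin at its underside
- beveler: edge beveler with a wooden handle, 170 mm long, on the left; not part of the job. Origin at its underside
- rivet_jar: glass jar of rivets, 60 mm wide, 75 mm tall, far left; not part of the job. Origin at its underside

How it is judged:
On the way, in this order (a step that is already met when the one before it is completed fails the run):
1. the drift is in the knock-out hole and has pushed the bush forward in the bore (x of drift_tip in the frame of holder between -0.012 and 0.012 m and z of drift_tip in the frame of holder between 0.048 and 0.072 m and y of drift_tip in the frame of holder between -0.0025 and 0.06 m and y of bush in the frame of holder above 0.0145 m).
2. the bush lies in the catch pan (x of bush in the frame of holder between -0.04 and 0.04 m and y of bush in the frame of holder between 0.037 and 0.117 m and z of bush in the frame of holder between 0.006 and 0.036 m), for 0.2 s.
3. a die that fits has been slid fully home in the bore (34 mm shank in by at least 28 mm) (((y of die_1_tip in the frame of holder between -0.012 and 0.0045 m and x of die_1_tip in the frame of holder between -0.006 and 0.006 m and z of die_1_tip in the frame of holder between 0.054 and 0.066 m) or (y of die_2_tip in the frame of holder between -0.012 and 0.0045 m and x of die_2_tip in the frame of holder between -0.006 and 0.006 m and z of die_2_tip in the frame of holder between 0.054 and 0.066 m) or (y of die_3_tip in the frame of holder between -0.012 and 0.0045 m and x of die_3_tip in the frame of holder between -0.006 and 0.006 m and z of die_3_tip in the frame of holder between 0.054 and 0.066 m) or (y of die_4_tip in the frame of holder between -0.012 and 0.0045 m and x of die_4_tip in the frame of holder between -0.006 and 0.006 m and z of die_4_tip in the frame of holder between 0.054 and 0.066 m) or (y of die_5_tip in the frame of holder between -0.012 and 0.0045 m and x of die_5_tip in the frame of holder between -0.006 and 0.006 m and z of die_5_tip in the frame of holder between 0.054 and 0.066 m))), for 0.1 s.
At the end, for the whole second after the job is handed in: Every die with the thinner shank lies at rest in the wooden tray and every die with the thicker shank in the blue bin (body middle inside the walls), the bush is in the catch pan, and the drift lies flat with the joint of handle and rod over its cork mat (all of step 2 and (((x of die_1 in the frame of wood_tray between -0.112 and 0.112 m and y of die_1 in the frame of wood_tray between -0.062 and 0.062 m and z of die_1 in the frame of wood_tray between -0.005 and 0.065 m and linear speed of die_1 below 0.03 m/s) and x of die_1_c1 in the frame of die_1 above 0.039 m) or ((x of die_1 in the frame of blue_bin between -0.112 and 0.112 m and y of die_1 in the frame of blue_bin between -0.062 and 0.062 m and z of die_1 in the frame of blue_bin between -0.005 and 0.065 m and linear speed of die_1 below 0.03 m/s) and x of die_1_c1 in the frame of die_1 below 0.039 m)) and (((x of die_2 in the frame of wood_tray between -0.112 and 0.112 m and y of die_2 in the frame of wood_tray between -0.062 and 0.062 m and z of die_2 in the frame of wood_tray between -0.005 and 0.065 m and linear speed of die_2 below 0.03 m/s) and x of die_2_c1 in the frame of die_2 above 0.039 m) or ((x of die_2 in the frame of blue_bin between -0.112 and 0.112 m and y of die_2 in the frame of blue_bin between -0.062 and 0.062 m and z of die_2 in the frame of blue_bin between -0.005 and 0.065 m and linear speed of die_2 below 0.03 m/s) and x of die_2_c1 in the frame of die_2 below 0.039 m)) and (((x of die_3 in the frame of wood_tray between -0.112 and 0.112 m and y of die_3 in the frame of wood_tray between -0.062 and 0.062 m and z of die_3 in the frame of wood_tray between -0.005 and 0.065 m and linear speed of die_3 below 0.03 m/s) and x of die_3_c1 in the frame of die_3 above 0.039 m) or ((x of die_3 in the frame of blue_bin between -0.112 and 0.112 m and y of die_3 in the frame of blue_bin between -0.062 and 0.062 m and z of die_3 in the frame of blue_bin between -0.005 and 0.065 m and linear speed of die_3 below 0.03 m/s) and x of die_3_c1 in the frame of die_3 below 0.039 m)) and (((x of die_4 in the frame of wood_tray between -0.112 and 0.112 m and y of die_4 in the frame of wood_tray between -0.062 and 0.062 m and z of die_4 in the frame of wood_tray between -0.005 and 0.065 m and linear speed of die_4 below 0.03 m/s) and x of die_4_c1 in the frame of die_4 above 0.039 m) or ((x of die_4 in the frame of blue_bin between -0.112 and 0.112 m and y of die_4 in the frame of blue_bin between -0.062 and 0.062 m and z of die_4 in the frame of blue_bin between -0.005 and 0.065 m and linear speed of die_4 below 0.03 m/s) and x of die_4_c1 in the frame of die_4 below 0.039 m)) and (((x of die_5 in the frame of wood_tray between -0.112 and 0.112 m and y of die_5 in the frame of wood_tray between -0.062 and 0.062 m and z of die_5 in the frame of wood_tray between -0.005 and 0.065 m and linear speed of die_5 below 0.03 m/s) and x of die_5_c1 in the frame of die_5 above 0.039 m) or ((x of die_5 in the frame of blue_bin between -0.112 and 0.112 m and y of die_5 in the frame of blue_bin between -0.062 and 0.062 m and z of die_5 in the frame of blue_bin between -0.005 and 0.065 m and linear speed of die_5 below 0.03 m/s) and x of die_5_c1 in the frame of die_5 below 0.039 m)) and x of drift in the frame of drift_mat between -0.1 and 0.1 m and y of drift in the frame of drift_mat between -0.045 and 0.045 m and z of drift in the frame of drift_mat between -0.002 and 0.02 m and linear speed of drift below 0.03 m/s and angle between drift's own x axis and vertical above 1.4 rad); the robot touches nothing.
It fails at once if a spool, ink pad, the mallet, the beveler or the jar is moved by more than 50 mm (distance of any of spool_red, spool_blue, ink_red, ink_blue, mallet, beveler, rivet_jar from where it was at the start of the episode above 0.05 m).
It fails at once if a die is forced against the holder (more than 60 N) (contact force between any of die_1, die_2, die_3, die_4, die_5 and holder above 60 N).
It fails at once if a die is dropped from more than about 9 cm or thrown (1.3 m/s out of the fingers) ((linear speed of die_1 above 1.3 m/s and contact force between the fingers and die_1 below 0.1 N) or (linear speed of die_2 above 1.3 m/s and contact force between the fingers and die_2 below 0.1 N) or (linear speed of die_3 above 1.3 m/s and contact force between the fingers and die_3 below 0.1 N) or (linear speed of die_4 above 1.3 m/s and contact force between the fingers and die_4 below 0.1 N) or (linear speed of die_5 above 1.3 m/s and contact force between the fingers and die_5 below 0.1 N)).
Of die_3, die_4, die_5 only 1 to 2 are there at a start; the rules pass over those that are not, and their reading is None.
At some moment in a run one of die_1, die_2, die_3, die_4, die_5 may be knocked a few centimetres aside while the robot is not near it.
It also fails if it takes over 210 s, if anything falls off the work surface, if the arm or the gripper's body presses on something with over 40 N, if the wrist force passes 120 N, or if a joint passes its speed limit or range.

## Working session

There is one attempt and no reset: what is moved stays moved. The work goes in short steps, Python scripts to look and compute and a tool call to move; the robot and the scene stay as the last step left them, time stands still between calls to the robot, and variables do not carry over. Pictures are saved under pics/ and viewed, at most 14 in all, crops included, and the job is handed in when it is done.

Besides the shell and the picture viewer there is one more tool, called after ">>>" by a JSON object that holds its "fn" and its "kwargs". move_arm: Moves the arm, as the interface text tells. Its arguments: {"type":"object","properties":{"targets":{"type":"array"},"grip_force":{"type":"number"}},"required":["targets"]}

```bash
mkdir -p pics
cat > h.py <<'E'
import numpy as np, cv2
from scipy.spatial.transform import Rotation as Ro
from station import ctrl
def pose():
    o=ctrl.get_obs(); return np.array(o['ee_pos']),Ro.from_euler('xyz',o['eef_rot'])
class V:
    def __init__(s,name):
        p,R=pose(); s.name=name
        s.img,s.d=ctrl.camera(name); c=ctrl.camera_params(name); s.K=np.array(c['intrinsics']); s.k1=c['k1']
        if name=='wrist':
            T=np.eye(4);T[:3,:3]=R.as_matrix();T[:3,3]=p; s.T=T@np.array(c['T_tool_cam'])
        else:
            M=np.eye(4);M[:3,:3]=cv2.Rodrigues(np.array(c['rvec'],float))[0];M[:3,3]=np.ravel(c['tvec']); s.T=np.linalg.inv(M)
    def rays(s,px):
        px=np.atleast_2d(np.array(px,float))
        n=cv2.undistortPoints(px[:,None],s.K,np.array([s.k1,0,0,0.]))[:,0]
        return np.c_[n,np.ones(len(n))]
    def atdepth(s,px,d=None):
        px=np.atleast_2d(px)
        if d is None: d=s.d[np.round(px[:,1]).astype(int),np.round(px[:,0]).astype(int)]
        P=s.rays(px)*np.ravel(d)[:,None]; return P@s.T[:3,:3].T+s.T[:3,3]
    def atz(s,px,z):
        r=s.rays(px)@s.T[:3,:3].T; o=s.T[:3,3]; return o+r*((z-o[2])/r[:,2])[:,None]
    def cloud(s,reg):
        v,u=np.nonzero(reg&(s.d>0)); return s.atdepth(np.c_[u,v])
    def save(s,f): cv2.imwrite('pics/'+f,s.img[:,:,::-1])
E
cat > a.py <<'E'
from h import *
np.set_printoptions(precision=4,suppress=True)
for n in('top','side'):
    v=V(n); v.save(n+'0.png'); print(n,v.T[:3,3])
    for t in ['holder','bush','drift','drift_mat','wood_tray','blue_bin','die_1','spool_red','mallet']:
        for r in ctrl.cut_out(n,t):
            if r['score']<.3: continue
            P=v.cloud(r['region']); 
            if len(P)==0: continue
            q=np.percentile(P,[2,50,98],axis=0)
            print(t,round(r['score'],2),np.round(r['point']),len(P),'lo',q[0],'md',q[1],'hi',q[2])
    for t in ['holder','drift','drift_tip','die_1','die_1_tip','drift_mat','wood_tray','blue_bin']:
        print('tip',t,[(round(r['score'],2),np.round(r['point'],1)) for r in ctrl.tip_of(n,t)])
print(ctrl.get_obs())
E
python3 a.py
```

```text
top [ 0.2166 -0.0489  1.3941]
drift 0.74 [271. 157.] 370 lo [ 0.6697 -0.0656  0.0016] md [ 0.6798 -0.0169  0.0241] hi [0.6951 0.0824 0.0338]
drift_mat 0.74 [256. 153.] 1403 lo [ 0.6485 -0.0819 -0.0021] md [0.6962 0.0315 0.0044] hi [0.7322 0.1188 0.011 ]
blue_bin 0.67 [168. 209.] 403 lo [0.4952 0.2342 0.0025] md [0.5139 0.2817 0.0347] hi [0.5406 0.3235 0.0425]
die_1 0.89 [128. 208.] 434 lo [0.4844 0.3606 0.0087] md [0.5061 0.4085 0.0353] hi [0.5269 0.4507 0.043 ]
die_1 0.81 [162. 250.] 413 lo [0.3765 0.2368 0.0055] md [0.3934 0.2869 0.035 ] hi [0.4112 0.3286 0.0423]
spool_red 0.94 [132. 292.] 481 lo [0.2398 0.3377 0.0006] md [0.2654 0.3572 0.0751] hi [0.2937 0.3889 0.0821]
mallet 0.67 [458. 216.] 1160 lo [ 0.2984 -0.6014  0.0112] md [ 0.5113 -0.5589  0.0433] hi [ 0.5551 -0.5065  0.0618]
tip holder [(0.96, array([275., 217.]))]
tip drift [(0.57, array([263.9, 159. ]))]
tip drift_tip [(0.91, array([232.2, 153. ])), (0.62, array([183.8, 213.3]))]
tip die_1 [(0.73, array([162.8, 248.9])), (0.57, array([125.5, 211.3]))]
tip die_1_tip [(0.79, array([144.1, 199. ])), (0.57, array([176.3, 141
[... 1906 characters left out ...]
(0.75, array([220.3, 144.9]))]
tip drift_mat [(0.98, array([309.2, 185.9])), (0.19, array([309.9, 188.4]))]
tip wood_tray [(0.67, array([339.5, 285.5])), (0.54, array([157.6, 174.9]))]
tip blue_bin [(0.94, array([307.4, 256.8]))]
{'time_s': 1.8, 'qpos': array([ 1.1274,  0.2999,  1.521 ,  0.    ,  1.3207, -0.0666]), 'joint_vel': array([ 0.0003, -0.0007, -0.0001,  0.0007,  0.0025, -0.0007]), 'tau': array([ -0.0002, -53.1648, -35.2914,   0.0708,   0.0211,  -0.    ]), 'ee_pos': array([0.2024, 0.5114, 0.181 ]), 'eef_rot': array([ 3.1416, -0.    ,  2.7648]), 'force': array([ 0.5143, -0.6239,  0.6171]), 'moment': array([0.0118, 0.0348, 0.0038]), 'grip_force': 0.0, 'grip_width': 0.09374178485462897}
```

View pics/top0.png

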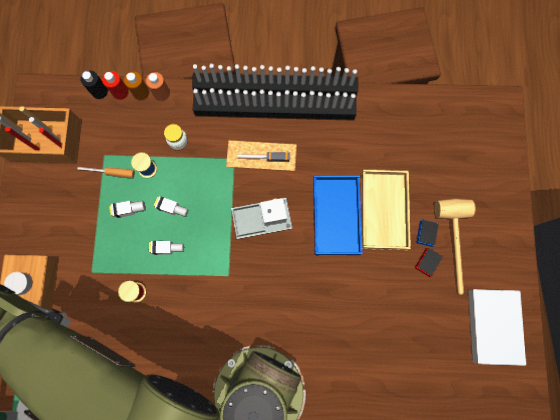

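View pics/side0.png

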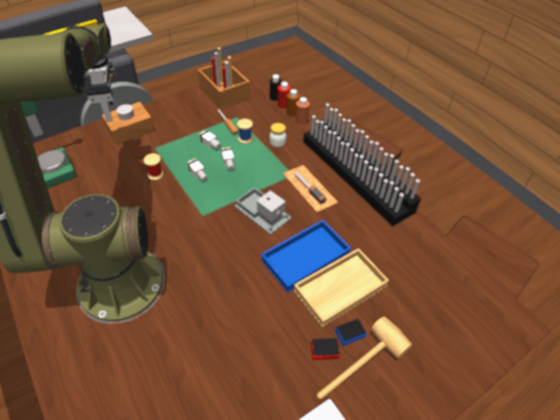

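Top view: three dies at about (128,208), (171,206) and (165,247), holder at (275,212) with its pan to the left, drift at (262,157) on the cork. Blue bin at (337,215), wooden tray at (386,210). I'll go over the holder for a closer look.

```bash
cat >> h.py <<'E'
np.set_printoptions(precision=4,suppress=True)
def row(xyz,yaw,p=None,y0=None,name=''):
    """row for world TCP xyz, tool down with yaw; relative to present (or given) pose"""
    if p is None: p,R=pose()
    if y0 is not None: R=Ro.from_euler('xyz',[np.pi,0,y0])
    G=Ro.from_euler('xyz',[np.pi,0,yaw])
    print(name,'shift',np.round(R.inv().apply(np.array(xyz)-p)/.05,3),'turn',np.round((R.inv()*G).as_rotvec(),3))
E
python3 - <<'E'
from h import *
print(ctrl.camera_params('wrist'))
row([.5,-.02,.33],np.pi/2)
E
```

```text
{'intrinsics': array([[345.9127,   0.    , 275.3381],
       [  0.    , 345.9127, 207.056 ],
       [  0.    ,   0.    ,   1.    ]]), 'k1': -0.04663284326970453, 'T_tool_cam': array([[ 0.0005, -0.967 , -0.2548,  0.0731],
       [ 1.    ,  0.0001,  0.0013, -0.0013],
       [-0.0012, -0.2548,  0.967 , -0.2039],
       [ 0.    ,  0.    ,  0.    ,  1.    ]])}
 shift [-9.446 -7.692 -2.981] turn [ 0.    -0.     1.194]
```

>>> {"fn": "move_arm", "kwargs": {"targets": [[1, -2, -1.5, -2.9, 0, 0, 0.2], [1, -9.45, -7.69, -2.98, 0, 0, 1.194], [1, -9.45, -7.69, -2.98, 0, 0, 1.194], [1, -9.45, -7.69, -2.98, 0, 0, 1.194], [1, -9.45, -7.69, -2.98, 0, 0, 1.194], [1, -9.45, -7.69, -2.98, 0, 0, 1.194], [1, -9.45, -7.69, -2.98, 0, 0, 1.194], [1, -9.45, -7.69, -2.98, 0, 0, 1.194], [1, -9.45, -7.69, -2.98, 0, 0, 1.194], [1, -9.45, -7.69, -2.98, 0, 0, 1.194], [1, -9.45, -7.69, -2.98, 0, 0, 1.194], [1, -9.45, -7.69, -2.98, 0, 0, 1.194]]}}

```text
time_s: 3.0
ee_pos: [0.483, 0.0098, 0.3236]
eef_rot: [3.141, -0.0, 1.571]
force: [0.6, 1.5, -0.2]
grip_width: 0.0941
grip_force: 0.0
```

>>> {"fn": "move_arm", "kwargs": {"targets": [[1, 0, 0, 0, 0, 0, 0], [1, 0, 0, 0, 0, 0, 0], [1, 0, 0, 0, 0, 0, 0], [1, 0, 0, 0, 0, 0, 0]]}}

```text
time_s: 3.4
ee_pos: [0.4821, 0.013, 0.323]
eef_rot: [3.142, -0.0, 1.573]
force: [1.2, 1.0, -0.1]
grip_width: 0.0944
grip_force: 0.0
```

```bash
cat > b.py <<'E'
from h import *
v=V('wrist'); v.save('w1.png'); print(v.T[:3,3])
P=v.cloud(np.ones((420,560),bool))
def rect(Q,n):
    if len(Q)<30: print(n,'few',len(Q)); return
    (c,s,a)=cv2.minAreaRect(Q[:,:2].astype(np.float32)*1000); print(n,len(Q),'c',np.round(c,1),'s',np.round(s,1),'a',round(a,2))
m=(abs(P[:,0]-.49)<.1)&(abs(P[:,1])<.12)
rect(P[m&(P[:,2]>.078)&(P[:,2]<.092)],'blocktop'); print(np.median(P[m&(P[:,2]>.078)&(P[:,2]<.092)],0))
for t in ['holder','drift','drift_mat','bush']:
    for r in ctrl.cut_out('wrist',t)[:2]:
        Q=v.cloud(r['region']); print(t,r['score'],np.round(r['point'])); rect(Q,t); 
        if len(Q): print(np.percentile(Q,[2,50,98],axis=0))
for t in ['holder','drift','drift_tip','drift_mat']:
    for r in ctrl.tip_of('wrist',t)[:2]: print('tip',t,r['score'],r['point'],v.atz(r['point'],{'drift':.003,'drift_tip':.015}.get(t,0)))
E
python3 b.py
```

```text
[0.4822 0.0853 0.5269]
blocktop 2191 c [503.4 -28.5] s [60.1 65.9] a 12.6
[ 0.5034 -0.0269  0.0842]
holder 0.55 [284. 168.]
holder 7413 c [496.8   0.7] s [ 99.2 184.9] a 12.23
[[ 0.4425 -0.063   0.004 ]
 [ 0.4952  0.01    0.0076]
 [ 0.5476  0.0892  0.0857]]
drift 0.98 [412. 188.]
drift 1461 c [689.6   8.5] s [ 34.8 155.6] a 0.28
[[ 0.6729 -0.0669  0.0036]
 [ 0.6825 -0.0144  0.0238]
 [ 0.6971  0.0817  0.0288]]
drift_mat 0.67 [422. 151.]
drift_mat 6004 c [692.8  16.9] s [211.3  89.4] a 87.82
[[ 0.6493 -0.0845  0.0011]
 [ 0.6969  0.0349  0.0032]
 [ 0.7343  0.1179  0.0052]]
tip holder 0.66 [287.1, 190.0] [[ 0.501  -0.0254  0.    ]]
tip drift 0.6 [408.4, 174.6] [[0.6875 0.     0.003 ]]
tip drift 0.45 [412.8, 164.0] [[0.6928 0.0164 0.003 ]]
tip drift_tip 0.57 [415.1, 115.4] [[0.6846 0.0885 0.015 ]]
tip drift_mat 0.79 [413.3, 164.2] [[0.6948 0.0157 0.    ]]
```

View pics/w1.png

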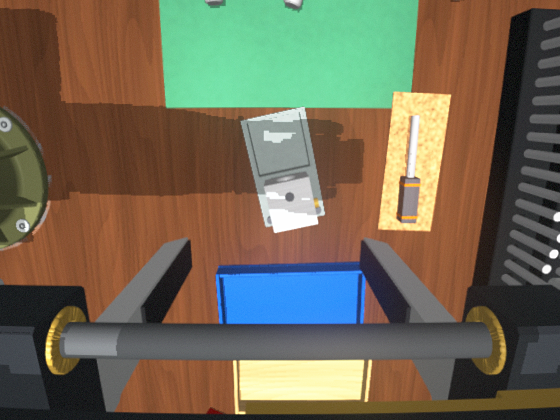

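Wrist picture: holder block at (292,198), rotated about 12.6°, pan above it. Drift at (411,170): rod up, handle joint near row 178. I'm moving over the drift.

Run:
```python
from h import *
row([.685,-.035,.15],np.pi/2)
```

```text
shift [-0.94   4.052  3.458] turn [-0.  0.  0.]
```

>>> {"fn": "move_arm", "kwargs": {"targets": [[1, -0.5, 1.0, 0.8, 0, 0, 0], [1, -0.94, 2.0, 1.7, 0, 0, 0], [1, -0.94, 3.0, 2.5, 0, 0, 0], [1, -0.94, 4.05, 3.3, 0, 0, 0], [1, -0.94, 4.05, 3.46, 0, 0, 0], [1, -0.94, 4.05, 3.46, 0, 0, 0], [1, -0.94, 4.05, 3.46, 0, 0, 0], [1, -0.94, 4.05, 3.46, 0, 0, 0]]}}

```text
time_s: 4.65
ee_pos: [0.6847, -0.0351, 0.1502]
eef_rot: [-3.141, -0.0, 1.571]
force: [1.2, 0.6, 0.4]
grip_width: 0.0944
grip_force: 0.0
```

```bash
cat > c.py <<'E'
from h import *
v=V('wrist'); v.save('w2.png'); p,R=pose(); print(p,R.as_euler('xyz'))
for t in ['drift']:
    for r in ctrl.cut_out('wrist',t)[:2]:
        Q=v.cloud(r['region']); print(t,r['score'],r['point'],len(Q))
        H=Q[(Q[:,2]>.022)&(Q[:,2]<.035)&(abs(Q[:,0]-.685)<.03)]
        c,s,a=cv2.minAreaRect(H[:,:2].astype(np.float32)*1000); print(len(H),c,s,a, np.median(H[:,2]))
        for lo in np.arange(-.09,.11,.01):
            k=Q[(Q[:,1]>lo)&(Q[:,1]<lo+.01)&(Q[:,2]>.012)]
            if len(k)>5: print(round(lo+.005,3),len(k),'x mid',(np.percentile(k[:,0],3)+np.percentile(k[:,0],97))/2,'w',np.ptp(np.percentile(k[:,0],[3,97])),'z',np.percentile(k[:,2],90))
for t in ['drift','drift_tip']:
    for r in ctrl.tip_of('wrist',t)[:2]: print('tip',t,r['score'],r['point'],v.atz(r['point'],{'drift':.003,'drift_tip':.015}.get(t,0)))
E
python3 c.py
```

```text
[ 0.6848 -0.0351  0.1514] [3.14   0.0002 1.5708]
drift 0.77 [277.5, 168.3] 3212
1788 (685.0828857421875, 6.313514709472656) (24.033950805664062, 156.29281616210938) 0.6011753678321838 0.027138615270859007
-0.075 27 x mid 0.6858244300118386 w 0.020366679243723484 z 0.027044871973071472
-0.065 226 x mid 0.6853546862988042 w 0.02272316463666746 z 0.028242833538965867
-0.055 242 x mid 0.6853220063307912 w 0.02262158435534045 z 0.02807980170705473
-0.045 238 x mid 0.6853110511674458 w 0.022402620961287645 z 0.02807100596429542
-0.035 246 x mid 0.6853606466022617 w 0.022310092481485744 z 0.02817311731752581
-0.025 250 x mid 0.6858375011983744 w 0.023051434148631866 z 0.02820380321268399
-0.015 271 x mid 0.685701879092962 w 0.02277672248215601 z 0.0281921177221236
-0.005 272 x mid 0.6854344534623772 w 0.02224807670956075 z 0.028092167342944434
0.005 124 x mid 0.6853091415433203 w 0.010634302751911351 z 0.021670892214606042
0.015 126 x mid 0.685320987435047 w 0.010547057555725159 z 0.02148299964996364
0.025 142 x mid 0.6848130504590285 w 0.011477945262833966 z 0.021515218332829093
0.035 141 x mid 0.6848146937826598 w 0.011384011407409633 z 0.02175207903986265
0.045 143 x mid 0.6848228636882392 w 0.011305334047384763 z 0.021596233583567447
0.055 142 x mid 0.6848237359350514 w 0.011232556404863425 z 0.021382521735941695
0.065 149 x mid 0.6848245909779304 w 0.011138938490764305 z 0.0215432131895977
0.075 149 x mid 0.684829356024313 w 0.011068921456778624 z 0.021444738011176488
0.085 125 x mid 0.6848323597106994 w 0.010983807771372645 z 0.021474698626203093
tip drift 0.89 [277.0, 155.5] [[ 0.6868 -0.0009  0.003 ]]
tip drift_tip 0.91 [275.8, 57.3] [[0.6855 0.0904 0.015 ]]
```

Run:
```python
from h import *
row([.6852,-.024,.019],np.pi/2+.003)
```

```text
shift [ 0.223 -0.001  2.659] turn [ 0.003  0.    -0.003]
```

>>> {"fn": "move_arm", "kwargs": {"targets": [[1, 0.22, 0.01, 1.0, 0, 0, 0], [1, 0.22, 0.01, 2.0, 0, 0, 0], [1, 0.22, 0.01, 2.4, 0, 0, 0], [1, 0.22, 0.01, 2.62, 0, 0, 0], [1, 0.22, 0.01, 2.62, 0, 0, 0], [-1, 0.22, 0.01, 2.62, 0, 0, 0], [-1, 0.22, 0.01, 2.62, 0, 0, 0], [-1, 0.22, 0.01, 2.62, 0, 0, 0], [-1, 0.22, 0.01, 2.62, 0, 0, 0], [-1, 0.22, 0.01, 2.62, 0, 0, 0]], "grip_force": 50}}

```text
time_s: 5.85
ee_pos: [0.6856, -0.0241, 0.0193]
eef_rot: [3.141, 0.0, 1.571]
force: [0.2, 0.8, -0.1]
grip_width: 0.0575
grip_force: 0.0
```

>>> {"fn": "move_arm", "kwargs": {"targets": [[-1, 0, 0, 0, 0, 0, 0], [-1, 0, 0, 0, 0, 0, 0], [-1, 0, 0, 0, 0, 0, 0], [-1, 0, 0, 0, 0, 0, 0]]}}

```text
time_s: 6.25
ee_pos: [0.6855, -0.0241, 0.0189]
eef_rot: [-3.142, -0.0, 1.571]
force: [-1.0, -0.5, 0.5]
grip_width: 0.0254
grip_force: 0.0
```

>>> {"fn": "move_arm", "kwargs": {"targets": [[-1, 0, 0, 0, 0, 0, 0], [-1, 0, 0, 0, 0, 0, 0], [-1, 0, 0, -0.5, 0, 0, 0], [-1, 0, 0, -1.2, 0, 0, 0], [-1, 0, 0, -2.0, 0, 0, 0], [-1, 0, 0, -2.8, 0, 0, 0], [-1, 0, 0, -2.8, 0, 0, 0], [-1, 0, 0, -2.8, 0, 0, 0]]}}

```text
time_s: 7.05
ee_pos: [0.6856, -0.0241, 0.1595]
eef_rot: [3.14, 0.0, 1.571]
force: [-0.0, -0.6, -1.5]
grip_width: 0.0003
grip_force: 0.0
```

```bash
cat >> h.py <<'E'
HC=np.array([.5034,-.0285]); HY=.22
def hw(x,y,z): # holder -> world
    c,s=np.cos(HY),np.sin(HY); return np.array([HC[0]+c*x-s*y,HC[1]+s*x+c*y,z])
def wh(P):
    P=np.atleast_2d(P); c,s=np.cos(HY),np.sin(HY); d=P[:,:2]-HC; return np.c_[c*d[:,0]+s*d[:,1],-s*d[:,0]+c*d[:,1],P[:,2:]]
E
python3 - <<'E'
from h import *
print(ctrl.get_obs()['grip_width'],ctrl.get_obs()['grip_force'],ctrl.get_obs()['force'])
row(hw(0,-.170,.11),np.pi/2+.22)
E
```

```text
0.00031970997886300524 0.0 [-0.0181 -0.6462 -1.5497]
 shift [-3.406 -2.904  0.986] turn [ 0.001  0.    -0.22 ]
```

```bash
python3 c.py
```

```text
[ 0.6851 -0.0241  0.158 ] [-3.1405 -0.0001  1.5708]
drift 0.78 [273.9, 176.1] 2964
1662 (684.8073120117188, 8.196304321289062) (23.693925857543945, 159.3310089111328) 0.5133309364318848 0.02713555888848851
-0.075 24 x mid 0.6859739322615057 w 0.021230292325247646 z 0.027449588121884833
-0.065 209 x mid 0.6859243350437966 w 0.022490064470423787 z 0.02815381612945781
-0.055 236 x mid 0.6854392151809884 w 0.02339068481354012 z 0.02833457877544404
-0.045 226 x mid 0.6854402540341258 w 0.02325804592468239 z 0.028078881978293835
-0.035 230 x mid 0.6854693689498749 w 0.023044313145164974 z 0.028175545557307648
-0.025 239 x mid 0.6854630197348737 w 0.02284055086927228 z 0.028074156341575517
-0.015 244 x mid 0.6854306103103738 w 0.022691481865002472 z 0.02829585566330861
-0.005 258 x mid 0.6854771261407924 w 0.022535269182525686 z 0.027974810283066077
0.005 120 x mid 0.6854698832441741 w 0.011037133241604935 z 0.0216567236067707
0.015 120 x mid 0.6854762760302369 w 0.010938222815643273 z 0.021492177709406625
0.025 139 x mid 0.6849594292811241 w 0.011889668999692016 z 0.021517775152911034
0.035 129 x mid 0.6849672957324129 w 0.011808109022977242 z 0.021573327970430035
0.045 135 x mid 0.6844797665199094 w 0.010724696606368878 z 0.021420106219538382
0.055 123 x mid 0.6844899226815422 w 0.010610054422642068 z 0.021490062213454942
0.065 120 x mid 0.6844905810801398 w 0.010560205763839092 z 0.021544610344040815
0.075 133 x mid 0.6845050688158676 w 0.010472604110398076 z 0.021200425720803197
0.085 110 x mid 0.6845149849223373 w 0.01041455159607807 z 0.02135059047220401
tip drift 0.58 [274.1, 165.0] [[ 0.685  -0.0009  0.003 ]]
tip drift_tip 0.58 [272.9, 71.7] [[0.6839 0.0899 0.015 ]]
```

View pics/w2.png

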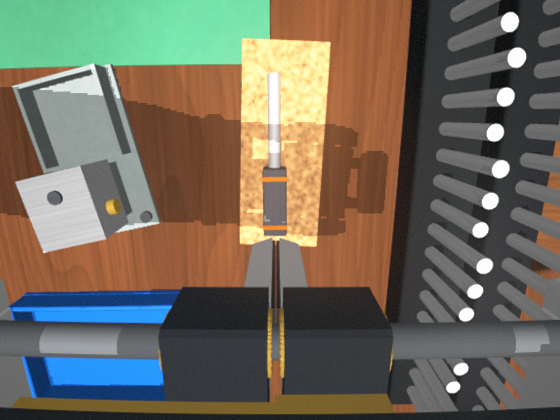

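The drift hasn't moved, so I lifted before the grip force had built up. I'll retry with a longer close.

>>> {"fn": "move_arm", "kwargs": {"targets": [[0.2, 0, 0, 0, 0, 0, 0], [0.2, 0, 0, 0, 0, 0, 0], [0.2, 0, 0, 0, 0, 0, 0], [0.2, 0, 0, 0, 0, 0, 0], [0.2, 0, 0, 0, 0, 0, 0], [0.2, 0, 0, 0, 0, 0, 0], [0.2, 0, 0, 1.0, 0, 0, 0], [0.2, 0, 0, 2.0, 0, 0, 0], [0.2, 0, 0, 2.6, 0, 0, 0], [0.2, 0, 0, 2.83, 0, 0, 0], [-1, 0, 0, 2.83, 0, 0, 0], [-1, 0, 0, 2.83, 0, 0, 0]], "grip_force": 50}}

```text
time_s: 8.45
ee_pos: [0.6865, -0.0242, 0.0195]
eef_rot: [3.139, 0.0, 1.571]
force: [0.3, 0.3, 0.7]
grip_width: 0.0436
grip_force: 0.0
```

>>> {"fn": "move_arm", "kwargs": {"targets": [[-1, 0, 0, 0, 0, 0, 0], [-1, 0, 0, 0, 0, 0, 0], [-1, 0, 0, 0, 0, 0, 0], [-1, 0, 0, 0, 0, 0, 0], [-1, 0, 0, 0, 0, 0, 0], [-1, 0, 0, 0, 0, 0, 0], [-1, 0, 0, 0, 0, 0, 0], [-1, 0, 0, 0, 0, 0, 0]]}}

```text
time_s: 9.25
ee_pos: [0.6854, -0.0241, 0.0174]
eef_rot: [-3.141, 0.0, 1.571]
force: [-0.3, -0.4, 0.3]
grip_width: 0.0003
grip_force: 0.0
```

Run:
```python
from h import *
v=V('wrist'); v.save('w3.png'); s=V('side'); 
cv2.imwrite('pics/s3.png',cv2.resize(s.img[120:260,230:400,::-1],None,fx=4,fy=4))
cv2.imwrite('pics/m3.png',np.vstack([cv2.resize(v.img[:,:,::-1],(400,300)),cv2.resize(s.img[130:236,240:382,::-1],(400,300))]))
print(ctrl.get_obs())
```

```text
{'time_s': 9.35, 'qpos': array([-0.0886,  0.7573,  1.2263,  0.    ,  1.1582, -0.0885]), 'joint_vel': array([-0.0025,  0.0008, -0.0003, -0.002 ,  0.0014,  0.0007]), 'tau': array([  0.0003, -74.3474, -32.7931,   0.0666,   0.0235,   0.    ]), 'ee_pos': array([ 0.6854, -0.0241,  0.0174]), 'eef_rot': array([-3.1415, -0.    ,  1.5708]), 'force': array([-0.5806, -0.6339,  0.4425]), 'moment': array([-0.0586,  0.0658,  0.0109]), 'grip_force': 0.0, 'grip_width': 7.509083309525705e-05}
```

View pics/m3.png

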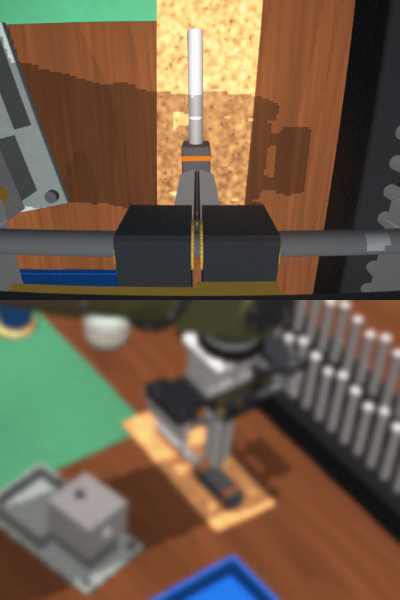

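Run:
```python
import cv2
a=cv2.imread('pics/w3.png')[150:330,190:370]; b=cv2.imread('pics/s3.png')
b=b[150:450,150:550] if b.shape[0]>450 else b
cv2.imwrite('pics/x3.png',cv2.hconcat([cv2.resize(a,(400,400)),cv2.resize(b,(400,400))]))
```

```text
(no output)
```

View pics/x3.png

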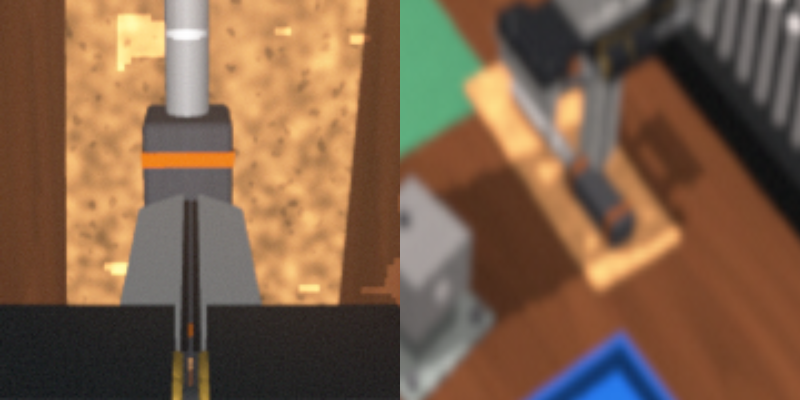

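Run:
```python
from h import *
v=V('wrist'); p,R=pose()
for r in (200,215,225,232,236,240,244,250,260,270,280):
    for c in (262,275,288):
        P=v.atdepth([[c,r]])[0]; print(r,c,'world',P,'tool',R.inv().apply(P-p))
```

```text
200 262 world [ 0.6776 -0.0016  0.0143] tool [ 0.0225 -0.0078  0.0031]
200 275 world [0.6856 0.0002 0.0217] tool [ 0.0243  0.0002 -0.0043]
200 288 world [ 0.6936 -0.0016  0.0142] tool [0.0225 0.0082 0.0032]
215 262 world [ 0.678  -0.0076  0.0269] tool [ 0.0165 -0.0074 -0.0095]
215 275 world [ 0.6856 -0.0075  0.027 ] tool [ 0.0166  0.0002 -0.0096]
215 288 world [ 0.6932 -0.0074  0.0272] tool [ 0.0166  0.0078 -0.0098]
225 262 world [ 0.678  -0.0135  0.0275] tool [ 0.0106 -0.0075 -0.0101]
225 275 world [ 0.6856 -0.0133  0.0281] tool [ 0.0108  0.0002 -0.0108]
225 288 world [ 0.6933 -0.0137  0.0269] tool [ 0.0104  0.0078 -0.0095]
232 262 world [ 0.678  -0.0177  0.0279] tool [ 0.0064 -0.0075 -0.0106]
232 275 world [ 0.6856 -0.0183  0.0261] tool [ 0.0058  0.0002 -0.0087]
232 288 world [ 0.6933 -0.0179  0.0272] tool [ 0.0062  0.0079 -0.0098]
236 262 world [ 0.6779 -0.0204  0.0271] tool [ 0.0037 -0.0075 -0.0097]
236 275 world [ 0.6856 -0.0209  0.0258] tool [ 0.0032  0.0002 -0.0084]
236 288 world [ 0.6934 -0.0206  0.0268] tool [ 0.0035  0.0079 -0.0094]
240 262 world [ 0.6779 -0.0231  0.0267] t
[... 536 characters left out ...]
orld [ 0.6921 -0.0161  0.0602] tool [ 0.008   0.0067 -0.0428]
260 262 world [ 0.6797 -0.0158  0.0734] tool [ 0.0083 -0.0058 -0.056 ]
260 275 world [ 0.6856 -0.0177  0.0691] tool [ 0.0064  0.0002 -0.0517]
260 288 world [ 0.6916 -0.0157  0.0736] tool [ 0.0084  0.0062 -0.0562]
270 262 world [ 0.68   -0.0162  0.0833] tool [ 0.0079 -0.0054 -0.0659]
270 275 world [ 0.6857 -0.0197  0.0757] tool [ 0.0043  0.0002 -0.0583]
270 288 world [ 0.6913 -0.0159  0.0839] tool [ 0.0082  0.0058 -0.0665]
280 262 world [ 0.6804 -0.0159  0.0933] tool [ 0.0082 -0.0051 -0.0759]
280 275 world [ 0.6857 -0.0241  0.0771] tool [ 0.      0.0002 -0.0597]
280 288 world [ 0.6909 -0.0159  0.0934] tool [ 0.0082  0.0055 -0.076 ]
```

The wrist depth shows the fingertips about 30 mm behind the TCP, not 14 mm ahead of it. The fingers closed above the handle. I'll open and go down gently while checking the force.

>>> {"fn": "move_arm", "kwargs": {"targets": [[0.2, 0, 0, 0, 0, 0, 0], [0.2, 0, 0, 0, 0, 0, 0], [0.2, 0, 0, 0, 0, 0, 0], [0.2, 0, 0, 0, 0, 0, 0], [0.2, 0, 0, 0, 0, 0, 0], [0.2, 0, 0, 0, 0, 0, 0], [0.2, 0, 0, 0, 0, 0, 0], [0.2, 0, 0, 0.03, 0, 0, 0], [0.2, 0, 0, 0.06, 0, 0, 0], [0.2, 0, 0, 0.08, 0, 0, 0], [0.2, 0, 0, 0.08, 0, 0, 0]]}}

```text
time_s: 10.5
ee_pos: [0.6853, -0.0241, 0.0131]
eef_rot: [-3.141, -0.0, 1.571]
force: [0.2, 0.6, 0.5]
grip_width: 0.0563
grip_force: 0.0
```

Run:
```python
from h import *
v=V('wrist'); p,R=pose(); o=ctrl.get_obs(); print(p,o['force'],o['grip_width'])
P=v.cloud(np.ones((420,560),bool)); T=R.inv().apply(P-p)
m=(abs(T[:,0])<.012)&(abs(T[:,1])<.05)&(T[:,2]<-.012)&(T[:,2]>-.075)
Q=T[m]; print(len(Q))
for lo in np.arange(-.05,.05,.005):
    k=Q[(Q[:,1]>=lo)&(Q[:,1]<lo+.005)]
    if len(k): print(round(lo,3),len(k),'max z',k[:,2].max(), np.percentile(k[:,2],90))
```

```text
[ 0.6854 -0.0241  0.0133] [0.5802 0.8012 0.5292] 0.056295530813181976
4865
-0.045 7 max z -0.05790283821182002 -0.062115859049749075
-0.04 386 max z -0.02966511551519265 -0.03765758357813712
-0.035 439 max z -0.02452971798062678 -0.0335343357182277
-0.03 846 max z -0.024757043359742027 -0.03194582100025807
-0.015 124 max z -0.012041942100358635 -0.012557428454415716
-0.01 342 max z -0.012142427185362046 -0.01302021346573134
-0.005 303 max z -0.012056645021194991 -0.013177659874232953
-0.0 343 max z -0.012361225895974798 -0.01315822309484087
0.005 317 max z -0.012004279356343997 -0.013139717207230216
0.01 104 max z -0.012128141672420871 -0.012771745496085027
0.025 726 max z -0.02410300856958484 -0.03209024876948656
0.03 490 max z -0.024636792367671387 -0.03320808829574535
0.035 410 max z -0.029756969928399664 -0.037255388707395067
0.04 28 max z -0.033209499948214885 -0.0376532595901727
```

>>> {"fn": "move_arm", "kwargs": {"targets": [[0.2, 0, 0, 0.1, 0, 0, 0], [0.2, 0, 0, 0.2, 0, 0, 0], [0.2, 0, 0, 0.3, 0, 0, 0], [0.2, 0, 0, 0.4, 0, 0, 0], [0.2, 0, 0, 0.4, 0, 0, 0]]}}

```text
time_s: 11.05
ee_pos: [0.6849, -0.024, -0.0077]
eef_rot: [-3.14, -0.0, 1.571]
force: [-0.2, -0.4, -0.6]
grip_width: 0.0564
grip_force: 0.0
```

>>> {"fn": "move_arm", "kwargs": {"targets": [[0.2, 0, 0, 0.1, 0, 0, 0], [0.2, 0, 0, 0.21, 0, 0, 0], [0.2, 0, 0, 0.21, 0, 0, 0], [-1, 0, 0, 0.21, 0, 0, 0], [-1, 0, 0, 0.21, 0, 0, 0], [-1, 0, 0, 0.21, 0, 0, 0], [-1, 0, 0, 0.21, 0, 0, 0], [-1, 0, 0, 0.21, 0, 0, 0], [-1, 0, 0, 0.21, 0, 0, 0], [-1, 0, 0, 0.21, 0, 0, 0]], "grip_force": 55}}

```text
time_s: 12.05
ee_pos: [0.6855, -0.0241, -0.0169]
eef_rot: [3.141, 0.0, 1.571]
force: [-0.5, 0.1, 2.1]
grip_width: 0.0235
grip_force: 55.0
```

>>> {"fn": "move_arm", "kwargs": {"targets": [[-1, 0, 0, -0.3, 0, 0, 0], [-1, 0, 0, -0.9, 0, 0, 0], [-1, 0, 0, -1.6, 0, 0, 0], [-1, 0, 0, -2.4, 0, 0, 0], [-1, 0, 0, -2.6, 0, 0, 0], [-1, 0, 0, -2.6, 0, 0, 0], [-1, 0, 0, -2.6, 0, 0, 0]]}}

```text
time_s: 12.75
ee_pos: [0.6846, -0.024, 0.1109]
eef_rot: [-3.139, -0.0, 1.571]
force: [0.6, 0.8, -3.3]
grip_width: 0.0234
grip_force: 55.0
```

Run:
```python
from h import *
o=ctrl.get_obs();print(o['grip_width'],o['force'],pose()[0])
row(hw(0,-.175,.085),np.pi/2+.22)
```

```text
0.023397158643036948 [ 0.5901  0.8167 -3.2538] [ 0.6846 -0.024   0.1109]
 shift [-3.505 -2.86   0.526] turn [-0.003 -0.001 -0.22 ]
```

>>> {"fn": "move_arm", "kwargs": {"targets": [[-1, -0.8, -0.6, 0, 0, 0, -0.06], [-1, -1.6, -1.2, 0, 0, 0, -0.12], [-1, -2.4, -1.8, 0, 0, 0, -0.18], [-1, -3.2, -2.4, 0, 0, 0, -0.22], [-1, -3.5, -2.86, 0.2, 0, 0, -0.22], [-1, -3.5, -2.86, 0.5, 0, 0, -0.22], [-1, -3.5, -2.86, 0.53, 0, 0, -0.22], [-1, -3.5, -2.86, 0.53, 0, 0, -0.22], [-1, -3.5, -2.86, 0.53, 0, 0, -0.22]]}}

```text
time_s: 13.65
ee_pos: [0.5428, -0.1986, 0.0863]
eef_rot: [-3.141, -0.0, 1.792]
force: [-0.2, 0.2, -3.4]
grip_width: 0.0237
grip_force: 55.0
```

```bash
cat > d.py <<'E'
from h import *
import sys
v=V('wrist'); v.save(sys.argv[1]); p,R=pose(); print('TCP holder',wh(p),R.as_euler('xyz'))
P=v.cloud(np.ones((420,560),bool)); H=wh(P); T=R.inv().apply(P-p)
b=H[(abs(H[:,0])<.045)&(abs(H[:,1])<.05)&(H[:,2]>.08)&(H[:,2]<.088)]
if len(b)>100: print('block in holder frame',len(b),cv2.minAreaRect(b[:,:2].astype(np.float32)*1000),np.median(b[:,2]))
for lo in np.arange(.005,.13,.01):
    k=T[(T[:,0]>lo)&(T[:,0]<lo+.01)&(abs(T[:,1])<.02)&(T[:,2]<-.012)&(T[:,2]>-.06)]
    if len(k)>5:
        w=p+R.apply(np.array([lo+.005,(k[:,1].min()+k[:,1].max())/2,np.percentile(k[:,2],8)])); print(round(lo,3),len(k),'y mid',(k[:,1].min()+k[:,1].max())/2,'top worldz/holder',wh(w)[0],'xmax',k[:,0].max())
E
python3 d.py w4.png
```

```text
TCP holder [[ 0.0014 -0.1747  0.0865]] [3.1415 0.     1.7916]
0.005 1756 y mid -1.10560866387905e-05 top worldz/holder [ 0.0014 -0.1647  0.1424] xmax 0.014993475922468085
0.015 1167 y mid -4.840625010849118e-05 top worldz/holder [ 0.0014 -0.1547  0.131 ] xmax 0.02497816057400711
0.025 453 y mid 8.110544061623245e-05 top worldz/holder [ 0.0015 -0.1447  0.1246] xmax 0.03499569038843747
0.035 478 y mid 0.000122966852530027 top worldz/holder [ 0.0015 -0.1347  0.1248] xmax 0.04499632811585532
0.045 493 y mid 0.00010287035219804473 top worldz/holder [ 0.0015 -0.1247  0.1247] xmax 0.054984932861245985
0.055 527 y mid -0.00018089747973527599 top worldz/holder [ 0.0012 -0.1147  0.1249] xmax 0.06491924465565962
0.065 550 y mid -0.00018274785715103855 top worldz/holder [ 0.0012 -0.1047  0.1247] xmax 0.07498036909789013
0.075 547 y mid -0.0001848601430427723 top worldz/holder [ 0.0012 -0.0947  0.1249] xmax 0.08499520385112863
0.085 569 y mid -0.00016483080439439433 top worldz/holder [ 0.0012 -0.0847  0.1248] xmax 0.09499566294877884
0.095 616 y mid -0.00020164834093938959 top worldz/holder [ 0.0011 -0.0747  0.1247] xmax 0.10499121448813635
0.105 479 y mid -0.00018684437833976688 top worldz/holder [ 0.0011 -0.0647  0.1248] xmax 0.11270098168817053
```

>>> {"fn": "move_arm", "kwargs": {"targets": [[-1, 0, -0.024, 0.4, 0, 0, 0], [-1, 0, -0.024, 0.8, 0, 0, 0], [-1, 0, -0.024, 1.1, 0, 0, 0], [-1, 0, -0.024, 1.17, 0, 0, 0], [-1, 0.25, -0.024, 1.17, 0, 0, 0], [-1, 0.48, -0.024, 1.17, 0, 0, 0], [-1, 0.48, -0.024, 1.17, 0, 0, 0], [-1, 0.48, -0.024, 1.17, 0, 0, 0]]}}

```text
time_s: 14.5
ee_pos: [0.5365, -0.1756, 0.0288]
eef_rot: [3.141, 0.001, 1.792]
force: [0.3, -0.5, -3.0]
grip_width: 0.0238
grip_force: 55.0
```

```bash
python3 d.py w5.png
```

```text
TCP holder [[ 0.0001 -0.1511  0.0286]] [3.1407 0.0007 1.7913]
0.005 1734 y mid -1.1846182952314141e-05 top worldz/holder [ 0.     -0.141   0.0847] xmax 0.014996928217899537
0.015 1189 y mid 7.532662608430562e-05 top worldz/holder [ 0.0001 -0.131   0.0735] xmax 0.02499784899722055
0.025 452 y mid 0.00024367248219297945 top worldz/holder [ 0.0003 -0.121   0.0673] xmax 0.03499718476967182
0.035 477 y mid 0.00025299407137773433 top worldz/holder [ 0.0003 -0.111   0.0673] xmax 0.04498331103946082
0.045 492 y mid 2.5840842313595673e-05 top worldz/holder [ 0.     -0.101   0.0672] xmax 0.05499821436665232
0.055 526 y mid -3.430041726684707e-05 top worldz/holder [-0.     -0.091   0.0671] xmax 0.06499879374808205
0.065 543 y mid -5.732304152355214e-05 top worldz/holder [-0.0001 -0.081   0.0671] xmax 0.07476649336495861
0.075 561 y mid -5.278132127260315e-05 top worldz/holder [-0.0001 -0.071   0.0673] xmax 0.08498308140203237
0.085 571 y mid -5.406213883686704e-05 top worldz/holder [-0.0001 -0.061   0.0672] xmax 0.09496183928347998
0.095 610 y mid -8.403715479411277e-05 top worldz/holder [-0.0001 -0.051   0.0672] xmax 0.10498583787210819
0.105 496 y mid -6.658152040150403e-05 top worldz/holder [-0.0001 -0.041   0.0672] xmax 0.11290346121237428
0.115 2106 y mid 6.26075824927512e-06 top worldz/holder [-0.     -0.031   0.0758] xmax 0.12399260423367213
```

View pics/w5.png

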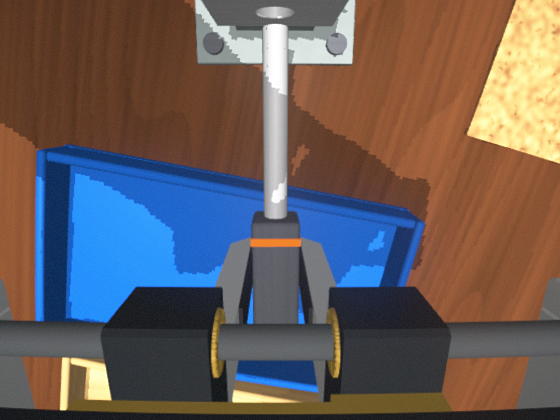

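The rod tip is at (275,28), centred on the hole at (275,10), at the right height. Inserting.

>>> {"fn": "move_arm", "kwargs": {"targets": [[-1, 0.1, 0, 0, 0, 0, 0], [-1, 0.2, 0, 0, 0, 0, 0], [-1, 0.3, 0, 0, 0, 0, 0], [-1, 0.4, 0, 0, 0, 0, 0], [-1, 0.4, 0, 0, 0, 0, 0]]}}

```text
time_s: 15.05
ee_pos: [0.5316, -0.1558, 0.0279]
eef_rot: [-3.141, -0.0, 1.791]
force: [-0.7, -0.4, -3.6]
grip_width: 0.0237
grip_force: 55.0
```

>>> {"fn": "move_arm", "kwargs": {"targets": [[-1, 0.08, 0, 0, 0, 0, 0], [-1, 0.16, 0, 0, 0, 0, 0], [-1, 0.24, 0, 0, 0, 0, 0], [-1, 0.32, 0, 0, 0, 0, 0], [-1, 0.4, 0, 0, 0, 0, 0], [-1, 0.4, 0, 0, 0, 0, 0]]}}

```text
time_s: 15.65
ee_pos: [0.5272, -0.1363, 0.0279]
eef_rot: [-3.141, -0.0, 1.791]
force: [-0.0, 0.3, -3.9]
grip_width: 0.0237
grip_force: 55.0
```

>>> {"fn": "move_arm", "kwargs": {"targets": [[-1, 0.08, 0, 0, 0, 0, 0], [-1, 0.16, 0, 0, 0, 0, 0], [-1, 0.24, 0, 0, 0, 0, 0], [-1, 0.32, 0, 0, 0, 0, 0], [-1, 0.4, 0, 0, 0, 0, 0], [-1, 0.48, 0, 0, 0, 0, 0], [-1, 0.56, 0, 0, 0, 0, 0], [-1, 0.64, 0, 0, 0, 0, 0], [-1, 0.68, 0, 0, 0, 0, 0], [-1, 0.68, 0, 0, 0, 0, 0], [-1, 0.68, 0, 0, 0, 0, 0]]}}

```text
time_s: 16.75
ee_pos: [0.5199, -0.1037, 0.0279]
eef_rot: [-3.142, 0.0, 1.791]
force: [0.8, -1.0, -3.6]
grip_width: 0.0233
grip_force: 55.0
```

```bash
python3 d.py w6.png | head -8
python3 - <<'E'
from h import *
for n in ('wrist','top','side'):
    v=V(n)
    for r in ctrl.cut_out(n,'bush')[:2]:
        Q=v.cloud(r['region']); print(n,r['score'],r['point'],len(Q), wh(np.median(Q,0)) if len(Q) else '')
E
```

```text
TCP holder [[-0.0003 -0.0771  0.0279]] [3.1415 0.0001 1.7907]
block in holder frame 23810 ((-0.16668128967285156, 0.41963958740234375), (65.8786849975586, 60.83354949951172), 89.96062469482422) 0.08423460924202401
0.005 1740 y mid -5.7936773884201265e-06 top worldz/holder [-0.0003 -0.0671  0.0837] xmax 0.014999768744317129
0.015 1166 y mid 0.0001081608856515013 top worldz/holder [-0.0002 -0.0571  0.0727] xmax 0.024980721130551616
0.025 454 y mid 0.0001336741385097157 top worldz/holder [-0.0001 -0.0471  0.0663] xmax 0.03499471291982105
0.035 337 y mid 0.0028903421947144153 top worldz/holder [ 0.0026 -0.0371  0.084 ] xmax 0.04499748189807485
0.045 2131 y mid -1.4393668225963843e-05 top worldz/holder [-0.0003 -0.0271  0.0851] xmax 0.05498626550098599
0.055 2263 y mid 4.6798782837708525e-06 top worldz/holder [-0.0003 -0.0171  0.0851] xmax 0.06497552559619728
wrist 0.52 [276.4, 261.7] 5942 [[-0.0006 -0.0734  0.0718]]
top 0.55 [244.5, 214.5] 113 [[-0.0008  0.091   0.0312]]
side 0.63 [251.5, 196.2] 75 [[-0.0025  0.0906  0.0312]]
```

View pics/w6.png

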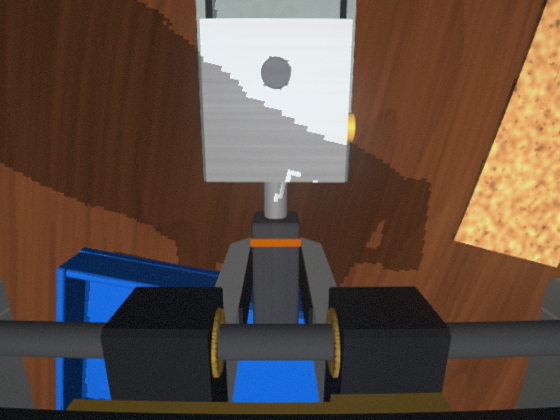

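The bush is in the pan (y_h ≈ 91 mm, top at 31 mm). Now I'll withdraw the drift and return it to the mat.

>>> {"fn": "move_arm", "kwargs": {"targets": [[-1, -0.3, 0, 0, 0, 0, 0], [-1, -0.7, 0, 0, 0, 0, 0], [-1, -1.2, 0, 0, 0, 0, 0], [-1, -1.7, 0, 0, 0, 0, 0], [-1, -2.0, 0, 0, 0, 0, 0], [-1, -2.0, 0, -0.3, 0, 0, 0], [-1, -2.0, 0, -1.0, 0, 0, 0], [-1, -2.0, 0, -1.7, 0, 0, 0], [-1, -2.0, 0, -1.7, 0, 0, 0], [-1, -2.0, 0, -1.7, 0, 0, 0]]}}

```text
time_s: 18.1
ee_pos: [0.5418, -0.2008, 0.1136]
eef_rot: [3.141, 0.001, 1.791]
force: [-1.0, -0.0, -3.8]
grip_width: 0.0236
grip_force: 55.0
```

Run:
```python
from h import *
print(ctrl.get_obs()['grip_width'],pose()[0])
row([.688,-.018,.06],np.pi/2)
```

```text
0.023640532257109326 [ 0.5418 -0.2008  0.1136]
 shift [2.93  3.652 1.073] turn [0.001 0.001 0.22 ]
```

>>> {"fn": "move_arm", "kwargs": {"targets": [[-1, 0.6, 0.8, 0, 0, 0, 0.05], [-1, 1.2, 1.6, 0, 0, 0, 0.1], [-1, 1.8, 2.4, 0, 0, 0, 0.16], [-1, 2.4, 3.2, 0, 0, 0, 0.22], [-1, 2.93, 3.65, 0.2, 0, 0, 0.22], [-1, 2.93, 3.65, 0.8, 0, 0, 0.22], [-1, 2.93, 3.65, 1.5, 0, 0, 0.22], [-1, 2.93, 3.65, 2.2, 0, 0, 0.22], [-1, 2.93, 3.65, 2.45, 0, 0, 0.22], [-1, 2.93, 3.65, 2.56, 0, 0, 0.22], [-1, 2.93, 3.65, 2.6, 0, 0, 0.22], [-1, 2.93, 3.65, 2.6, 0, 0, 0.22]]}}

```text
time_s: 19.3
ee_pos: [0.6886, -0.0186, -0.0158]
eef_rot: [3.14, 0.0, 1.571]
force: [0.2, 0.4, -3.0]
grip_width: 0.0234
grip_force: 55.0
```

>>> {"fn": "move_arm", "kwargs": {"targets": [[-1, 0, 0, 0.02, 0, 0, 0], [-1, 0, 0, 0.03, 0, 0, 0], [-1, 0, 0, 0.03, 0, 0, 0]]}}

```text
time_s: 19.6
ee_pos: [0.6886, -0.0186, -0.017]
eef_rot: [3.14, 0.0, 1.571]
force: [-2.1, 0.0, 5.8]
grip_width: 0.0235
grip_force: 55.0
```

>>> {"fn": "move_arm", "kwargs": {"targets": [[-0.3, 0, 0, 0, 0, 0, 0], [-0.1, 0, 0, 0, 0, 0, 0], [0, 0, 0, 0, 0, 0, 0], [0.2, 0, 0, 0, 0, 0, 0], [0.2, 0, 0, 0, 0, 0, 0], [0.2, 0, 0, -0.5, 0, 0, 0], [0.2, 0, 0, -1.5, 0, 0, 0], [0.2, 0, 0, -2.5, 0, 0, 0], [0.2, 0, 0, -3.5, 0, 0, 0], [0.2, 0, 0, -3.5, 0, 0, 0], [0.2, 0, 0, -3.5, 0, 0, 0]]}}

```text
time_s: 20.7
ee_pos: [0.6882, -0.0185, 0.1573]
eef_rot: [3.14, 0.0, 1.571]
force: [0.3, 0.1, -0.3]
grip_width: 0.056
grip_force: 0.0
```

Run:
```python
from h import *
p,R=pose(); print(p)
v=V('wrist')
for t in ['drift','drift_tip']:
    for r in ctrl.tip_of('wrist',t)[:1]: print('tip',t,r['score'],v.atz(r['point'],{'drift':.003,'drift_tip':.015}[t]))
v=V('side'); 
for r in ctrl.cut_out('side','die_1'): 
    Q=v.cloud(r['region']); print(r['score'],np.median(Q,0))
v=V('top')
for r in ctrl.cut_out('top','bush')[:1]: print('bush',r['score'],wh(np.median(v.cloud(r['region']),0)))
row([.46,.30,.30],np.pi/2)
```

```text
[ 0.6882 -0.0185  0.1573]
tip drift 0.79 [[0.6912 0.0037 0.003 ]]
tip drift_tip 0.83 [[0.6887 0.0942 0.015 ]]
0.79 [0.5117 0.2682 0.0329]
0.71 [0.3567 0.2767 0.0316]
0.57 [0.5041 0.4006 0.0306]
 shift [ 6.37  -4.557 -2.885] turn [-0.002 -0.    -0.   ]
```

Drift is back on its mat, and one die has been knocked aside (x 0.393 → 0.357). Going over the dies.

>>> {"fn": "move_arm", "kwargs": {"targets": [[1, 0.5, -0.4, -0.9, 0, 0, 0], [1, 1.3, -0.9, -1.8, 0, 0, 0], [1, 2.1, -1.5, -2.6, 0, 0, 0], [1, 2.9, -2.1, -2.9, 0, 0, 0], [1, 3.7, -2.7, -2.9, 0, 0, 0], [1, 4.5, -3.3, -2.9, 0, 0, 0], [1, 5.3, -3.9, -2.9, 0, 0, 0], [1, 6.0, -4.5, -2.9, 0, 0, 0], [1, 6.0, -4.7, -2.9, 0, 0, 0], [1, 6.0, -4.7, -2.9, 0, 0, 0], [1, 6.0, -4.7, -2.9, 0, 0, 0]]}}

```text
time_s: 22.15
ee_pos: [0.4527, 0.2818, 0.3015]
eef_rot: [3.141, 0.0, 1.572]
force: [-0.8, -0.1, -0.2]
grip_width: 0.0943
grip_force: 0.0
```

```bash
cat > e.py <<'E'
from h import *
import sys
v=V('wrist'); v.save(sys.argv[1]); p,R=pose(); print(p,R.as_euler('xyz'))
def bodies(P):
    # body top at z=.036: cluster, rectangle; shank top lower
    m=(P[:,2]>.0335)&(P[:,2]<.040)
    Q=P[m]; g=np.zeros((700,700),np.uint8); ij=np.round((Q[:,:2]-[.2,.0])*1000).astype(int)
    ok=((ij>=0)&(ij<700)).all(1); g[ij[ok,0],ij[ok,1]]=255
    g=cv2.morphologyEx(g,cv2.MORPH_CLOSE,np.ones((7,7))); n,l,st,_=cv2.connectedComponentsWithStats(g)
    for k in range(1,n):
        if st[k,4]<700: continue
        q=Q[ok][l[ij[ok,0],ij[ok,1]]==k]; c,s,a=cv2.minAreaRect(q[:,:2].astype(np.float32)*1000); c=np.array(c)/1000
        a=np.deg2rad(a); 
        if s[1]>s[0]: a+=np.pi/2
        d=np.array([np.cos(a),np.sin(a)]); d=d if d[1]<0 else -d   # x axis roughly to -y
        e=np.array([-d[1],d[0]]); rel=P[:,:2]-c; L=rel@d; W=rel@e
        b=(abs(L)<max(s)/2000+.04)&(abs(W)<.03)&(P[:,2]>.01)
        sh=b&(L>.036)&(L<.058)&(abs(W)<.018)
        w=W[sh&(P[:,2]>.019)]
        print('die c',c,'size',np.round(s,1),'dir yaw',np.arctan2(d[1],d[0]),'shank n',sh.sum(),'w',np.ptp(np.percentile(w,[1,99])) if len(w)>20 else None,'topz',np.percentile(P[sh,2],95) if sh.sum()>20 else None,'Lmax',L[b].max(),'Lmin',L[b].min())
bodies(v.cloud(np.ones((420,560),bool)))
for r in ctrl.tip_of('wrist','die_1'): print('org',r['score'],v.atz(r['point'],0))
for r in ctrl.tip_of('wrist','die_1_tip'): print('tip',r['score'],v.atz(r['point'],.018))
E
python3 e.py w7.png
```

```text
[0.4532 0.2812 0.3013] [-3.1415  0.0002  1.5708]
die c [0.3629 0.2971] size [62.2 36.9] dir yaw -1.6829448366172781 shank n 260 w 0.023270637599228525 topz 0.03096053514829086 Lmax 0.06496738707343233 Lmin -0.032236847972491774
die c [0.5112 0.4077] size [35.7 90.7] dir yaw -1.3375759531541465 shank n 228 w 0.02723782750114699 topz 0.03326470986513243 Lmax 0.08533884067941704 Lmin -0.04694773048572612
die c [0.5234 0.2928] size [62.  36.2] dir yaw -1.887195710104796 shank n 254 w 0.022463820011099516 topz 0.03092402997554968 Lmax 0.0653526486031616 Lmin -0.07098078707110239
org 0.93 [[0.5076 0.4197 0.    ]]
org 0.93 [[0.5276 0.2896 0.    ]]
org 0.84 [[0.3627 0.294  0.    ]]
tip 0.77 [[0.5205 0.361  0.018 ]]
```

View pics/w7.png

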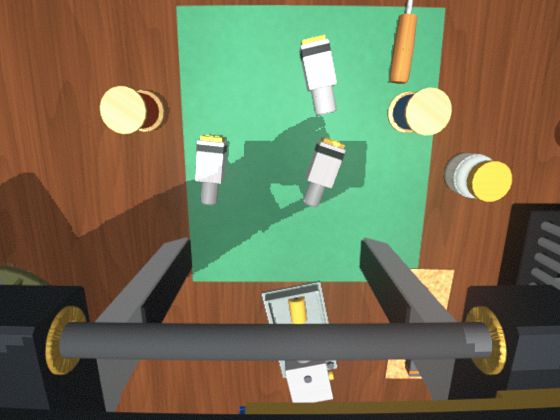

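Three dies: (210,165) and (324,165) look thin-shanked, (319,75) thick. The bush is in the pan at (298,310). I'll try the middle one first.

Run:
```python
from h import *
row([.5225,.290,.06],1.2546); row([.5225,.290,-.019],1.2546)
v=V('wrist')
for t in('spool_red','spool_blue'):
    for r in ctrl.cut_out('wrist',t)[:2]:
        Q=v.cloud(r['region']); Q=Q[Q[:,2]>.06]; print(t,r['score'],np.percentile(Q,[1,50,99],axis=0))
```

```text
shift [0.187 1.38  4.821] turn [-0.     0.     0.315]
 shift [0.188 1.381 6.401] turn [-0.     0.     0.315]
spool_red 0.94 [[0.2424 0.3381 0.0706]
 [0.2687 0.3631 0.0751]
 [0.2944 0.3876 0.0771]]
spool_red 0.57 [[0.6115 0.3367 0.0707]
 [0.6379 0.362  0.0753]
 [0.6651 0.3873 0.0772]]
spool_blue 0.83 [[0.6115 0.3366 0.0707]
 [0.6379 0.362  0.0753]
 [0.6651 0.3882 0.0772]]
```

>>> {"fn": "move_arm", "kwargs": {"targets": [[0.3, 0.1, 0.4, 0.8, 0, 0, 0.1], [0.3, 0.19, 0.9, 1.7, 0, 0, 0.2], [0.3, 0.19, 1.38, 2.6, 0, 0, 0.315], [0.3, 0.19, 1.38, 3.5, 0, 0, 0.315], [0.3, 0.19, 1.38, 4.4, 0, 0, 0.315], [0.3, 0.19, 1.38, 4.8, 0, 0, 0.315], [0.3, 0.19, 1.38, 5.3, 0, 0, 0.315], [0.3, 0.19, 1.38, 5.8, 0, 0, 0.315], [0.3, 0.19, 1.38, 6.2, 0, 0, 0.315], [0.3, 0.19, 1.38, 6.35, 0, 0, 0.315], [0.3, 0.19, 1.38, 6.4, 0, 0, 0.315], [0.3, 0.19, 1.38, 6.4, 0, 0, 0.315]], "grip_force": 30}}

```text
time_s: 23.65
ee_pos: [0.5223, 0.291, -0.0181]
eef_rot: [3.141, -0.0, 1.256]
force: [0.9, -0.1, -0.1]
grip_width: 0.0609
grip_force: 0.0
```

>>> {"fn": "move_arm", "kwargs": {"targets": [[-1, 0, 0, 0, 0, 0, 0], [-1, 0, 0, 0, 0, 0, 0], [-1, 0, 0, 0, 0, 0, 0], [-1, 0, 0, 0, 0, 0, 0], [-1, 0, 0, 0, 0, 0, 0], [-1, 0, 0, 0, 0, 0, 0]]}}

```text
time_s: 24.25
ee_pos: [0.5221, 0.2911, -0.0182]
eef_rot: [3.141, -0.0, 1.256]
force: [-2.3, 0.2, 5.0]
grip_width: 0.0359
grip_force: 30.0
```

>>> {"fn": "move_arm", "kwargs": {"targets": [[-1, 0, 0, -0.3, 0, 0, 0], [-1, 0, 0, -1.0, 0, 0, 0], [-1, 0, 0, -1.8, 0, 0, 0], [-1, 0, 0, -2.4, 0, 0, 0], [-1, 0, 0, -2.4, 0, 0, 0]]}}

```text
time_s: 24.75
ee_pos: [0.5236, 0.2918, 0.1064]
eef_rot: [3.136, -0.005, 1.256]
force: [0.4, -0.0, -5.0]
grip_width: 0.0363
grip_force: 30.0
```

Run:
```python
from h import *
print(pose()[0],ctrl.get_obs()['force'],ctrl.get_obs()['grip_width'])
row(hw(0,.125,.024),np.pi/2+.22)
```

```text
[0.5236 0.2918 0.1064] [ 0.3818 -0.038  -5.0051] 0.03630354989395399
 shift [-4.074  0.318  1.63 ] turn [ 0.006 -0.003 -0.535]
```

>>> {"fn": "move_arm", "kwargs": {"targets": [[-1, -0.7, 0.05, 0, 0, 0, -0.1], [-1, -1.4, 0.1, 0, 0, 0, -0.2], [-1, -2.1, 0.15, 0, 0, 0, -0.3], [-1, -2.8, 0.22, 0, 0, 0, -0.42], [-1, -3.5, 0.3, 0, 0, 0, -0.535], [-1, -4.0, 0.33, 0.3, 0, 0, -0.535], [-1, -4.07, 0.33, 0.8, 0, 0, -0.535], [-1, -4.07, 0.33, 1.3, 0, 0, -0.535], [-1, -4.07, 0.33, 1.55, 0, 0, -0.535], [-1, -4.07, 0.33, 1.55, 0, 0, -0.535], [-1, -4.07, 0.33, 1.55, 0, 0, -0.535], [-1, -4.07, 0.33, 1.55, 0, 0, -0.535]]}}

```text
time_s: 25.95
ee_pos: [0.4751, 0.0927, 0.0249]
eef_rot: [3.14, 0.0, 1.791]
force: [0.3, -0.6, -2.7]
grip_width: 0.0358
grip_force: 30.0
```

```bash
cat > f.py <<'E'
from h import *
# where is the held die, in the holder frame: body top and shank top seen by the top and side cameras
import sys
p,R=pose(); o=ctrl.get_obs(); print('TCP h',wh(p)[0],'yaw-h',R.as_euler('xyz')[2]-np.pi/2-HY,'f',o['force'],'gw',o['grip_width'])
v=V('wrist'); v.save(sys.argv[1])
P=v.cloud(np.ones((420,560),bool)); T=R.inv().apply(P-p)
for lo in np.arange(-.07,.05,.006):
    k=T[(T[:,0]>lo)&(T[:,0]<lo+.006)&(abs(T[:,1])<.0168)&(T[:,2]<-.02)&(T[:,2]>-.075)]
    if len(k)>20: print(round(lo+.003,3),len(k),'ymid',np.mean(np.percentile(k[:,1],[1,99])),'w',np.ptp(np.percentile(k[:,1],[1,99])),'top world z',p[2]-np.percentile(k[:,2],[10,50]))
for n in('top','side'):
    v=V(n); P=v.cloud(np.ones((420,560),bool)); H=wh(P)
    k=H[(abs(H[:,0])<.03)&(H[:,1]>.035)&(H[:,1]<.1)&(H[:,2]>.045)&(H[:,2]<.085)]
    print(n,len(k)); 
    for lo in np.arange(.035,.1,.006):
        q=k[(k[:,1]>lo)&(k[:,1]<lo+.006)]
        if len(q)>3: print('  yh',round(lo+.003,3),len(q),'x',np.mean(np.percentile(q[:,0],[2,98])),'w',np.ptp(np.percentile(q[:,0],[2,98])),'zmax',np.percentile(q[:,2],90))
E
python3 f.py w8.png
```

```text
TCP h [-0.0012  0.1244  0.0249] yaw-h 0.0003735476145691752 f [ 0.2766 -0.57   -2.7404] gw 0.03580316619281112
-0.061 229 ymid 0.00019849457787251158 w 0.021728854859311267 top world z [0.073  0.0716]
-0.055 211 ymid 0.000218739827411326 w 0.019086530822552437 top world z [0.0734 0.0724]
-0.025 535 ymid 0.00013301709182354272 w 0.032832955953279425 top world z [0.0798 0.0791]
-0.019 750 ymid -8.527945771435487e-05 w 0.03306511793234866 top world z [0.0798 0.0791]
-0.013 760 ymid -6.672158051224467e-05 w 0.03281469238327736 top world z [0.0799 0.0791]
-0.007 789 ymid 0.00015481816426301045 w 0.03287727558156441 top world z [0.0799 0.0792]
-0.001 821 ymid -0.00010366255372095193 w 0.033067113209010804 top world z [0.0798 0.0791]
0.005 843 ymid -5.952783387816289e-05 w 0.03278610619780882 top world z [0.0798 0.0791]
0.011 842 ymid 7.919450561387834e-05 w 0.03291557207100882 top world z [0.0799 0.0792]
0.017 903 ymid -0.00011194068064157396 w 0.03296300705601948 top world z [0.0802 0.0795]
0.023 957 ymid 0.00012286363630407797 w 0.03312917565725321 top world z [0.08   0.0792]
0.029 1013 
[... 499 characters left out ...]
5306788004114
side 118
  yh 0.038 8 x -0.0032173492309103286 w 0.05325929633189909 zmax 0.08360978800376306
  yh 0.062 10 x -0.004247918468824363 w 0.016479873682164053 zmax 0.07062310637759237
  yh 0.068 25 x -0.004763596351852439 w 0.022097470740701064 zmax 0.07502240437597428
  yh 0.074 7 x -0.007484276764195861 w 0.015462877605781883 zmax 0.0754229798826926
  yh 0.08 14 x -0.004640309204274383 w 0.01825776228531532 zmax 0.07596975252692037
  yh 0.086 12 x -0.004209947394577399 w 0.02344394472498622 zmax 0.07484931738328364
  yh 0.092 13 x -0.005178486411479078 w 0.0209017909898957 zmax 0.07463620294200095
  yh 0.098 29 x -0.005025387131759736 w 0.03219415039304757 zmax 0.0826992826809787
```

View pics/w8.png

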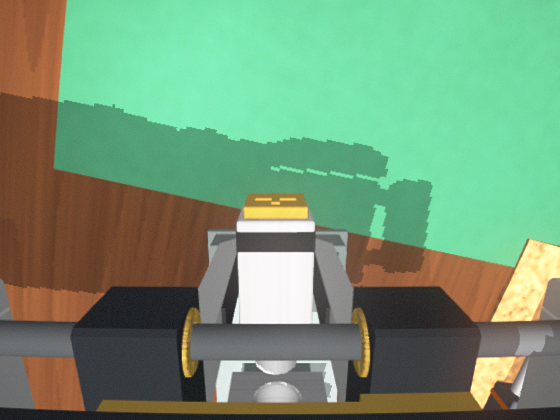

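The die is held centred and about level with the bore, with a 1 mm sideways correction needed. Advancing to the mouth, then in slowly with force checks.

>>> {"fn": "move_arm", "kwargs": {"targets": [[-1, -0.2, 0.02, 0.013, 0, 0, 0], [-1, -0.4, 0.02, 0.013, 0, 0, 0], [-1, -0.55, 0.02, 0.013, 0, 0, 0], [-1, -0.62, 0.02, 0.013, 0, 0, 0], [-1, -0.65, 0.02, 0.013, 0, 0, 0], [-1, -0.68, 0.02, 0.013, 0, 0, 0]]}}

```text
time_s: 26.7
ee_pos: [0.4829, 0.0593, 0.0232]
eef_rot: [-3.142, -0.0, 1.791]
force: [0.6, 0.3, -3.1]
grip_width: 0.0355
grip_force: 30.0
```

>>> {"fn": "move_arm", "kwargs": {"targets": [[-1, -0.03, 0, 0, 0, 0, 0], [-1, -0.06, 0, 0, 0, 0, 0], [-1, -0.09, 0, 0, 0, 0, 0]]}}

```text
time_s: 27.0
ee_pos: [0.4839, 0.055, 0.0233]
eef_rot: [3.142, -0.0, 1.791]
force: [0.6, 0.3, -3.9]
grip_width: 0.0358
grip_force: 30.0
```

>>> {"fn": "move_arm", "kwargs": {"targets": [[-1, -0.06, 0, 0, 0, 0, 0], [-1, -0.12, 0, 0, 0, 0, 0], [-1, -0.18, 0, 0, 0, 0, 0], [-1, -0.24, 0, 0, 0, 0, 0], [-1, -0.3, 0, 0, 0, 0, 0]]}}

```text
time_s: 27.5
ee_pos: [0.4872, 0.0401, 0.0232]
eef_rot: [-3.142, -0.0, 1.791]
force: [-0.1, -0.4, -3.4]
grip_width: 0.0359
grip_force: 30.0
```

>>> {"fn": "move_arm", "kwargs": {"targets": [[-1, -0.04, 0, 0, 0, 0, 0], [-1, -0.08, 0, 0, 0, 0, 0], [-1, -0.12, 0, 0, 0, 0, 0], [-1, -0.15, 0, 0, 0, 0, 0], [-1, -0.15, 0, 0, 0, 0, 0]]}}

```text
time_s: 28.0
ee_pos: [0.4888, 0.0329, 0.0232]
eef_rot: [-3.142, 0.0, 1.791]
force: [0.1, 0.5, -3.5]
grip_width: 0.0361
grip_force: 30.0
```

Run:
```python
from h import *
p,R=pose(); o=ctrl.get_obs(); print('TCP h',wh(p)[0],o['force'])
v=V('wrist'); P=v.cloud(np.ones((420,560),bool)); T=R.inv().apply(P-p)
k=T[(abs(T[:,1])<.015)&(T[:,2]<-.045)&(T[:,2]>-.075)&(T[:,0]>0)&(T[:,0]<.06)]; print('back end of body, tool x',np.percentile(k[:,0],[90,98,100]))
```

```text
TCP h [-0.0008  0.0631  0.0232] [ 0.1006  0.5411 -3.4705]
back end of body, tool x [0.0306 0.0324 0.0337]
```

>>> {"fn": "move_arm", "kwargs": {"targets": [[-1, -0.02, 0, 0, 0, 0, 0], [-1, -0.02, 0, 0, 0, 0, 0], [-1, -0.02, 0, 0, 0, 0, 0]]}}

```text
time_s: 28.35
ee_pos: [0.489, 0.0322, 0.0233]
eef_rot: [3.142, -0.0, 1.791]
force: [0.5, 2.0, -3.8]
grip_width: 0.0357
grip_force: 30.0
```

>>> {"fn": "move_arm", "kwargs": {"targets": [[-1, 0.2, 0, 0, 0, 0, 0], [-1, 0.5, 0, 0, 0, 0, 0], [-1, 0.9, 0, 0, 0, 0, 0], [-1, 1.3, 0, 0, 0, 0, 0], [-1, 1.3, 0, -0.4, 0, 0, 0], [-1, 1.3, 0, -1.2, 0, 0, 0], [-1, 1.3, 0, -2.0, 0, 0, 0], [-1, 1.3, 0, -2.4, 0, 0, 0], [-1, 1.3, 0, -2.4, 0, 0, 0], [-1, 1.3, 0, -2.4, 0, 0, 0]]}}

```text
time_s: 29.35
ee_pos: [0.4743, 0.0958, 0.1423]
eef_rot: [-3.141, 0.0, 1.791]
force: [-0.6, -0.4, -3.7]
grip_width: 0.0358
grip_force: 30.0
```

Run:
```python
from h import *
print(pose()[0])
row([.47,-.344,.10],np.pi/2)
```

```text
[0.4743 0.0958 0.1423]
 shift [-8.564 -2.006  0.848] turn [-0.001  0.     0.22 ]
```

The body seated on the mouth with about 2 N, so this die fits. It goes to the wooden tray.

>>> {"fn": "move_arm", "kwargs": {"targets": [[-1, -0.8, -0.2, 0, 0, 0, 0.03], [-1, -1.7, -0.4, 0, 0, 0, 0.06], [-1, -2.6, -0.6, 0, 0, 0, 0.1], [-1, -3.5, -0.8, 0, 0, 0, 0.14], [-1, -4.4, -1.0, 0, 0, 0, 0.18], [-1, -5.3, -1.25, 0, 0, 0, 0.22], [-1, -6.2, -1.45, 0, 0, 0, 0.22], [-1, -7.1, -1.7, 0, 0, 0, 0.22], [-1, -8.0, -1.9, 0, 0, 0, 0.22], [-1, -8.56, -2.0, 0, 0, 0, 0.22], [-1, -8.56, -2.0, 0, 0, 0, 0.22], [-1, -8.56, -2.0, 0, 0, 0, 0.22]]}}

```text
time_s: 30.55
ee_pos: [0.4699, -0.3435, 0.1409]
eef_rot: [-3.139, -0.002, 1.57]
force: [-0.7, 0.9, -3.8]
grip_width: 0.0356
grip_force: 30.0
```

Run:
```python
from h import *
p,R=pose(); print(p)
v=V('wrist'); 
for t in('wood_tray','blue_bin'):
    for r in ctrl.cut_out('wrist',t)[:1]:
        Q=v.cloud(r['region']); print(t,r['score'],np.percentile(Q,[1,50,99],axis=0))
v=V('top'); 
for t in('wood_tray','blue_bin'):
    for r in ctrl.cut_out('top',t)[:2]:
        Q=v.cloud(r['region']); print(t,r['score'],np.percentile(Q,[1,50,99],axis=0))
```

```text
[ 0.4699 -0.3435  0.1409]
wood_tray 0.75 [[ 0.4135 -0.423   0.0042]
 [ 0.5604 -0.3419  0.0065]
 [ 0.6433 -0.2911  0.0361]]
blue_bin 0.93 [[ 0.3931 -0.2833  0.0042]
 [ 0.5088 -0.2241  0.0065]
 [ 0.6228 -0.1698  0.0359]]
wood_tray 0.81 [[ 0.5016 -0.3728 -0.0004]
 [ 0.5935 -0.3211  0.0083]
 [ 0.6414 -0.287   0.0403]]
blue_bin 0.71 [[ 0.3908 -0.2768  0.0004]
 [ 0.5275 -0.2039  0.0081]
 [ 0.6199 -0.1442  0.0403]]
```

>>> {"fn": "move_arm", "kwargs": {"targets": [[-1, 0, 0, 0.6, 0, 0, 0], [-1, 0, 0, 1.4, 0, 0, 0], [-1, 0, 0, 2.2, 0, 0, 0], [-1, 0, 0, 2.7, 0, 0, 0], [-1, 0, 0, 2.9, 0, 0, 0], [-1, 0, 0, 3.0, 0, 0, 0], [-1, 0, 0, 3.01, 0, 0, 0]]}}

```text
time_s: 31.55
ee_pos: [0.4711, -0.3441, -0.0065]
eef_rot: [3.141, 0.001, 1.571]
force: [0.4, -0.0, -3.0]
grip_width: 0.0354
grip_force: 30.0
```

>>> {"fn": "move_arm", "kwargs": {"targets": [[0, 0, 0, 0, 0, 0, 0], [0.1, 0, 0, 0, 0, 0, 0], [0.2, 0, 0, 0, 0, 0, 0], [0.2, 0, 0, 0, 0, 0, 0], [0.2, 0, 0, -0.6, 0, 0, 0], [0.2, 0, 0, -1.5, 0, 0, 0], [0.2, 0, 0, -2.4, 0, 0, 0], [0.2, 0, 0, -3.4, 0, 0, 0], [0.2, 0, 0, -4.0, 0, 0, 0], [0.2, 0, 0, -4.0, 0, 0, 0]]}}

```text
time_s: 32.55
ee_pos: [0.4719, -0.345, 0.1979]
eef_rot: [3.135, 0.005, 1.571]
force: [-0.1, 0.6, 0.2]
grip_width: 0.0564
grip_force: 0.0
```

Run:
```python
from h import *
print(pose()[0])
row([.4527,.22,.28],np.pi/2)
```

```text
[ 0.4719 -0.345   0.1979]
 shift [11.291 -0.374 -1.702] turn [0.006 0.005 0.   ]
```

>>> {"fn": "move_arm", "kwargs": {"targets": [[1, 0.9, 0, -0.5, 0, 0, 0], [1, 1.9, 0, -1.0, 0, 0, 0], [1, 2.9, 0, -1.7, 0, 0, 0], [1, 3.9, 0, -1.7, 0, 0, 0], [1, 4.9, 0, -1.7, 0, 0, 0], [1, 5.9, 0, -1.7, 0, 0, 0], [1, 6.9, 0, -1.7, 0, 0, 0], [1, 7.9, 0, -1.7, 0, 0, 0], [1, 8.9, 0, -1.7, 0, 0, 0], [1, 9.9, -0.2, -1.7, 0, 0, 0], [1, 10.9, -0.37, -1.7, 0, 0, 0], [1, 11.3, -0.37, -1.7, 0, 0, 0]]}}

```text
time_s: 33.75
ee_pos: [0.451, 0.2235, 0.277]
eef_rot: [-3.141, 0.0, 1.572]
force: [0.2, 1.0, 0.1]
grip_width: 0.0939
grip_force: 0.0
```

>>> {"fn": "move_arm", "kwargs": {"targets": [[1, 0.6, 0, 0, 0, 0, 0], [1, 0.6, 0, 0, 0, 0, 0], [1, 0.6, 0, 0, 0, 0, 0]]}}

```text
time_s: 34.05
ee_pos: [0.4519, 0.2511, 0.2769]
eef_rot: [-3.14, 0.001, 1.572]
force: [-0.6, -0.6, 0.5]
grip_width: 0.0942
grip_force: 0.0
```

```bash
python3 e.py w9.png
python3 - <<'E'
from h import *
c=np.array([.363,.297])
row([.4,.3,0],np.pi/2)
E
```

```text
[0.4521 0.2505 0.2772] [-3.1408  0.0006  1.5708]
die c [0.3626 0.2971] size [62.2 37.2] dir yaw -1.6791518294347327 shank n 301 w 0.023236025560794835 topz 0.03088924950155325 Lmax 0.06536318175744119 Lmin -0.032336102146331445
die c [0.5107 0.4076] size [37.2 92.1] dir yaw -1.3483583600385773 shank n 262 w 0.02634467892130516 topz 0.03328961632221325 Lmax 0.049542687621544276 Lmin -0.04649550333516767
org 0.89 [[0.3589 0.2979 0.    ]]
org 0.63 [[0.5084 0.4194 0.    ]]
tip 0.89 [[0.5193 0.3566 0.018 ]]
 shift [ 0.998 -1.046  5.552] turn [-0.     0.    -0.001]
```

Run:
```python
from h import *
row([.3606,.2782,.06],1.4625); row([.3606,.2782,-.018],1.4625)
```

```text
shift [ 0.56  -1.834  4.352] turn [-0.     0.     0.107]
 shift [ 0.561 -1.834  5.912] turn [-0.     0.     0.107]
```

>>> {"fn": "move_arm", "kwargs": {"targets": [[0.3, 0.2, -0.6, 0.8, 0, 0, 0.05], [0.3, 0.4, -1.2, 1.6, 0, 0, 0.107], [0.3, 0.56, -1.83, 2.4, 0, 0, 0.107], [0.3, 0.56, -1.83, 3.2, 0, 0, 0.107], [0.3, 0.56, -1.83, 4.0, 0, 0, 0.107], [0.3, 0.56, -1.83, 4.6, 0, 0, 0.107], [0.3, 0.56, -1.83, 5.2, 0, 0, 0.107], [0.3, 0.56, -1.83, 5.7, 0, 0, 0.107], [0.3, 0.56, -1.83, 5.88, 0, 0, 0.107], [0.3, 0.56, -1.83, 5.91, 0, 0, 0.107], [0.3, 0.56, -1.83, 5.91, 0, 0, 0.107]]}}

```text
time_s: 35.3
ee_pos: [0.3612, 0.2791, -0.0169]
eef_rot: [3.141, -0.001, 1.463]
force: [0.5, 0.3, 0.3]
grip_width: 0.0609
grip_force: 0.0
```

>>> {"fn": "move_arm", "kwargs": {"targets": [[-1, 0, 0, 0, 0, 0, 0], [-1, 0, 0, 0, 0, 0, 0], [-1, 0, 0, 0, 0, 0, 0], [-1, 0, 0, 0, 0, 0, 0], [-1, 0, 0, 0, 0, 0, 0], [-1, 0, 0, 0, 0, 0, 0]]}}

```text
time_s: 35.9
ee_pos: [0.3608, 0.2792, -0.0173]
eef_rot: [3.141, -0.0, 1.464]
force: [-1.7, -0.8, 7.0]
grip_width: 0.0364
grip_force: 30.0
```

>>> {"fn": "move_arm", "kwargs": {"targets": [[-1, 0, 0, -0.3, 0, 0, 0], [-1, 0, 0, -1.0, 0, 0, 0], [-1, 0, 0, -1.8, 0, 0, 0], [-1, 0, 0, -2.4, 0, 0, 0], [-1, 0, 0, -2.4, 0, 0, 0], [-1, 0, 0, -2.4, 0, 0, 0]]}}

```text
time_s: 36.5
ee_pos: [0.3603, 0.2788, 0.1016]
eef_rot: [-3.141, 0.0, 1.464]
force: [-0.6, -0.1, -3.7]
grip_width: 0.0358
grip_force: 30.0
```

Run:
```python
from h import *
print(pose()[0],ctrl.get_obs()['grip_width'])
row(hw(0,.110,.024),np.pi/2+.22)
```

```text
[0.3603 0.2788 0.1016] 0.03582336409997029
 shift [-3.722  2.795  1.552] turn [-0.     0.    -0.327]
```

>>> {"fn": "move_arm", "kwargs": {"targets": [[-1, -0.7, 0.5, 0, 0, 0, -0.06], [-1, -1.4, 1.0, 0, 0, 0, -0.12], [-1, -2.1, 1.6, 0, 0, 0, -0.2], [-1, -2.8, 2.2, 0, 0, 0, -0.28], [-1, -3.5, 2.7, 0, 0, 0, -0.327], [-1, -3.72, 2.8, 0.3, 0, 0, -0.327], [-1, -3.72, 2.8, 0.9, 0, 0, -0.327], [-1, -3.72, 2.8, 1.4, 0, 0, -0.327], [-1, -3.72, 2.8, 1.55, 0, 0, -0.327], [-1, -3.72, 2.8, 1.55, 0, 0, -0.327], [-1, -3.72, 2.8, 1.55, 0, 0, -0.327]]}}

```text
time_s: 37.6
ee_pos: [0.4802, 0.0793, 0.0251]
eef_rot: [3.141, 0.0, 1.791]
force: [0.0, 0.6, -3.1]
grip_width: 0.0358
grip_force: 30.0
```

```bash
python3 f.py w10.png | grep -v yh
```

```text
TCP h [0.0009 0.1103 0.0251] yaw-h 0.0003243042384339645 f [ 0.047   0.5858 -3.052 ] gw 0.03575897716154742
-0.037 21 ymid 0.00010246434028295202 w 0.023712901371183738 top world z [0.067  0.0635]
-0.031 302 ymid 0.00014132189070571732 w 0.0233903294701359 top world z [0.0724 0.0703]
-0.025 464 ymid 0.0005072259900652763 w 0.023738979095142776 top world z [0.0726 0.071 ]
-0.019 385 ymid 0.0004698237058639969 w 0.022164696871880395 top world z [0.0727 0.0714]
-0.013 286 ymid -0.00011369422477804092 w 0.03211387969286453 top world z [0.0791 0.0783]
-0.007 778 ymid 8.665349418257758e-05 w 0.03307762856067553 top world z [0.0792 0.0785]
-0.001 819 ymid 0.00010408498947537398 w 0.03289690713764526 top world z [0.0792 0.0785]
0.005 823 ymid -9.124492443826973e-05 w 0.03285786970358797 top world z [0.0792 0.0785]
0.011 859 ymid 0.00012085255142321727 w 0.03305004347281423 top world z [0.0793 0.0786]
0.017 894 ymid -2.4969988207133864e-05 w 0.03310780003820262 top world z [0.0794 0.0786]
0.023 909 ymid -7.430609577637089e-05 w 0.03280856304012135 top world z [0.0793 0.0786]
0.029 937 ymid 6.939985116259303e-05 w 0.03288395731682289 top world z [0.0795 0.0787]
0.035 975 ymid -9.293963946280931e-05 w 0.03305279455157138 top world z [0.0796 0.0788]
0.041 1086 ymid -5.222773239647524e-05 w 0.03296437104715274 top world z [0.0792 0.0783]
0.047 1213 ymid -4.98316790216646e-05 w 0.029060078048799114 top world z [0.0761 0.075 ]
top 11
side 97
```

>>> {"fn": "move_arm", "kwargs": {"targets": [[-1, -0.2, -0.024, 0, 0, 0, 0], [-1, -0.4, -0.024, 0, 0, 0, 0], [-1, -0.55, -0.024, 0, 0, 0, 0], [-1, -0.62, -0.024, 0, 0, 0, 0], [-1, -0.66, -0.024, 0, 0, 0, 0], [-1, -0.7, -0.024, 0, 0, 0, 0]]}}

```text
time_s: 38.35
ee_pos: [0.4864, 0.0445, 0.0247]
eef_rot: [-3.141, -0.0, 1.791]
force: [0.2, 0.4, -3.0]
grip_width: 0.0358
grip_force: 30.0
```

>>> {"fn": "move_arm", "kwargs": {"targets": [[-1, -0.04, 0, 0, 0, 0, 0], [-1, -0.08, 0, 0, 0, 0, 0], [-1, -0.12, 0, 0, 0, 0, 0]]}}

```text
time_s: 38.65
ee_pos: [0.4878, 0.0388, 0.0248]
eef_rot: [3.142, 0.0, 1.791]
force: [-0.2, -0.2, -3.7]
grip_width: 0.0358
grip_force: 30.0
```

>>> {"fn": "move_arm", "kwargs": {"targets": [[-1, -0.06, 0, 0, 0, 0, 0], [-1, -0.12, 0, 0, 0, 0, 0], [-1, -0.18, 0, 0, 0, 0, 0], [-1, -0.24, 0, 0, 0, 0, 0], [-1, -0.3, 0, 0, 0, 0, 0]]}}

```text
time_s: 39.15
ee_pos: [0.4911, 0.0239, 0.0248]
eef_rot: [-3.142, 0.0, 1.791]
force: [0.4, -0.2, -2.9]
grip_width: 0.036
grip_force: 30.0
```

>>> {"fn": "move_arm", "kwargs": {"targets": [[-1, -0.04, 0, 0, 0, 0, 0], [-1, -0.08, 0, 0, 0, 0, 0], [-1, -0.12, 0, 0, 0, 0, 0], [-1, -0.14, 0, 0, 0, 0, 0], [-1, -0.14, 0, 0, 0, 0, 0]]}}

```text
time_s: 39.65
ee_pos: [0.4926, 0.0173, 0.0248]
eef_rot: [-3.142, 0.0, 1.791]
force: [0.5, 0.2, -3.2]
grip_width: 0.0355
grip_force: 30.0
```

Slid home without force, so it goes to the wooden tray.

>>> {"fn": "move_arm", "kwargs": {"targets": [[-1, 0.2, 0, 0, 0, 0, 0], [-1, 0.5, 0, 0, 0, 0, 0], [-1, 0.9, 0, 0, 0, 0, 0], [-1, 1.3, 0, 0, 0, 0, 0], [-1, 1.3, 0, -0.4, 0, 0, 0], [-1, 1.3, 0, -1.2, 0, 0, 0], [-1, 1.3, 0, -2.0, 0, 0, 0], [-1, 1.3, 0, -2.4, 0, 0, 0], [-1, 1.3, 0, -2.4, 0, 0, 0], [-1, 1.3, 0, -2.4, 0, 0, 0]]}}

```text
time_s: 40.65
ee_pos: [0.4778, 0.0815, 0.1438]
eef_rot: [-3.141, -0.0, 1.791]
force: [0.4, 0.5, -3.3]
grip_width: 0.0358
grip_force: 30.0
```

Run:
```python
from h import *
print(pose()[0])
row([.585,-.358,-.008],np.pi/2)
```

```text
[0.4778 0.0815 0.1438]
 shift [-9.047  0.171  3.035] turn [-0.001 -0.     0.221]
```

>>> {"fn": "move_arm", "kwargs": {"targets": [[-1, -0.8, 0, 0, 0, 0, 0.03], [-1, -1.7, 0, 0, 0, 0, 0.06], [-1, -2.6, 0, 0, 0, 0, 0.1], [-1, -3.5, 0.05, 0, 0, 0, 0.14], [-1, -4.4, 0.05, 0, 0, 0, 0.18], [-1, -5.3, 0.1, 0, 0, 0, 0.22], [-1, -6.2, 0.1, 0, 0, 0, 0.22], [-1, -7.1, 0.15, 0, 0, 0, 0.22], [-1, -8.0, 0.17, 0, 0, 0, 0.22], [-1, -9.05, 0.17, 0, 0, 0, 0.22], [-1, -9.05, 0.17, 0, 0, 0, 0.22], [-1, -9.05, 0.17, 0, 0, 0, 0.22]]}}

```text
time_s: 41.85
ee_pos: [0.5847, -0.359, 0.1414]
eef_rot: [-3.138, -0.003, 1.569]
force: [0.4, -0.3, -3.7]
grip_width: 0.0358
grip_force: 30.0
```

>>> {"fn": "move_arm", "kwargs": {"targets": [[-1, 0, 0, 0.6, 0, 0, 0], [-1, 0, 0, 1.4, 0, 0, 0], [-1, 0, 0, 2.2, 0, 0, 0], [-1, 0, 0, 2.7, 0, 0, 0], [-1, 0, 0, 2.9, 0, 0, 0], [-1, 0, 0, 3.0, 0, 0, 0], [-1, 0, 0, 3.0, 0, 0, 0]]}}

```text
time_s: 42.55
ee_pos: [0.5858, -0.3585, -0.0047]
eef_rot: [3.141, 0.0, 1.571]
force: [0.2, -0.2, -3.0]
grip_width: 0.0358
grip_force: 30.0
```

>>> {"fn": "move_arm", "kwargs": {"targets": [[0, 0, 0, 0, 0, 0, 0], [0.1, 0, 0, 0, 0, 0, 0], [0.2, 0, 0, 0, 0, 0, 0], [0.2, 0, 0, 0, 0, 0, 0], [0.2, 0, 0, -0.6, 0, 0, 0], [0.2, 0, 0, -1.5, 0, 0, 0], [0.2, 0, 0, -2.4, 0, 0, 0], [0.2, 0, 0, -3.4, 0, 0, 0], [0.2, 0, 0, -4.0, 0, 0, 0], [0.2, 0, 0, -4.0, 0, 0, 0]]}}

```text
time_s: 43.55
ee_pos: [0.5867, -0.3598, 0.2007]
eef_rot: [3.135, 0.005, 1.571]
force: [-0.8, -0.0, -0.3]
grip_width: 0.0561
grip_force: 0.0
```

Run:
```python
from h import *
print(pose()[0])
v=V('side')
for r in ctrl.cut_out('side','die_1'):
    Q=v.cloud(r['region']); print(r['score'],np.median(Q,0))
row([.48,.30,.25],np.pi/2)
```

```text
[ 0.5867 -0.3598  0.2007]
0.85 [ 0.4652 -0.3565  0.0396]
0.77 [ 0.5776 -0.3531  0.0384]
 shift [13.178 -2.108 -1.109] turn [ 0.  0. -0.]
```

Both lie in the tray. Now the third die.

>>> {"fn": "move_arm", "kwargs": {"targets": [[1, 0.9, -0.2, -0.5, 0, 0, 0], [1, 1.9, -0.4, -1.1, 0, 0, 0], [1, 2.9, -0.6, -1.1, 0, 0, 0], [1, 3.9, -0.8, -1.1, 0, 0, 0], [1, 4.9, -1.0, -1.1, 0, 0, 0], [1, 5.9, -1.2, -1.1, 0, 0, 0], [1, 6.9, -1.4, -1.1, 0, 0, 0], [1, 7.9, -1.6, -1.1, 0, 0, 0], [1, 8.9, -1.8, -1.1, 0, 0, 0], [1, 9.9, -2.0, -1.1, 0, 0, 0], [1, 10.9, -2.1, -1.1, 0, 0, 0], [1, 11.9, -2.1, -1.1, 0, 0, 0]]}}

```text
time_s: 44.85
ee_pos: [0.4797, 0.2196, 0.2484]
eef_rot: [-3.14, 0.001, 1.571]
force: [1.8, -0.1, -0.1]
grip_width: 0.0944
grip_force: 0.0
```

>>> {"fn": "move_arm", "kwargs": {"targets": [[1, 1.0, 0, 0, 0, 0, 0], [1, 1.3, 0, 0, 0, 0, 0], [1, 1.3, 0, 0, 0, 0, 0], [1, 1.3, 0, 0, 0, 0, 0]]}}

```text
time_s: 45.25
ee_pos: [0.4809, 0.282, 0.2487]
eef_rot: [-3.14, 0.001, 1.571]
force: [-0.2, -0.2, -0.5]
grip_width: 0.0942
grip_force: 0.0
```

```bash
python3 e.py w11.png
python3 - <<'E'
from h import *
row([.5079+.0013,.4198-.006,-.018],-1.345+np.pi)
E
```

```text
[0.4811 0.2816 0.2491] [-3.1406  0.0007  1.5697]
die c [0.5114 0.4066] size [36.1 93.7] dir yaw -1.3281739292417307 shank n 268 w 0.02762747082219485 topz 0.033316973215179055 Lmax 0.048651796143458305 Lmin -0.048201854883604976
org 0.66 [[0.5086 0.4212 0.    ]]
org 0.45 [[0.7321 0.2743 0.    ]]
tip 0.81 [[0.5211 0.3594 0.018 ]]
 shift [2.649 0.554 5.353] turn [-0.     0.    -0.228]
```

>>> {"fn": "move_arm", "kwargs": {"targets": [[0.3, 0.8, 0.2, 0.8, 0, 0, 0.1], [0.3, 1.6, 0.4, 1.6, 0, 0, 0.2], [0.3, 2.4, 0.55, 2.2, 0, 0, 0.232], [0.3, 2.65, 0.55, 3.0, 0, 0, 0.232], [0.3, 2.65, 0.55, 3.8, 0, 0, 0.232], [0.3, 2.65, 0.55, 4.5, 0, 0, 0.232], [0.3, 2.65, 0.55, 5.0, 0, 0, 0.232], [0.3, 2.65, 0.55, 5.3, 0, 0, 0.232], [0.3, 2.65, 0.55, 5.34, 0, 0, 0.232], [0.3, 2.65, 0.55, 5.34, 0, 0, 0.232]]}}

```text
time_s: 46.4
ee_pos: [0.5092, 0.4152, -0.0162]
eef_rot: [3.141, -0.001, 1.338]
force: [0.8, -0.5, 0.5]
grip_width: 0.0613
grip_force: 0.0
```

Turn sign was wrong; I'll go up, turn and come down again before closing.

>>> {"fn": "move_arm", "kwargs": {"targets": [[0.4, 0, 0, -0.5, 0, 0, 0], [0.4, 0, 0, -1.2, 0, 0, 0], [0.4, 0, 0, -1.2, 0, 0, -0.12], [0.4, 0, 0, -1.2, 0, 0, -0.25], [0.4, 0, 0, -1.2, 0, 0, -0.37], [0.4, 0, 0, -1.2, 0, 0, -0.462], [0.4, 0, 0, -1.2, 0, 0, -0.462], [0.4, 0, 0, -0.6, 0, 0, -0.462], [0.4, 0, 0, -0.1, 0, 0, -0.462], [0.4, 0, 0, -0.03, 0, 0, -0.462], [0.4, 0, 0, 0, 0, 0, -0.462], [0.4, 0, 0, 0, 0, 0, -0.462]]}}

```text
time_s: 47.6
ee_pos: [0.5093, 0.4159, -0.0155]
eef_rot: [3.14, -0.001, 1.8]
force: [-0.7, -0.3, -0.1]
grip_width: 0.0657
grip_force: 0.0
```

>>> {"fn": "move_arm", "kwargs": {"targets": [[-1, 0, 0, 0, 0, 0, 0], [-1, 0, 0, 0, 0, 0, 0], [-1, 0, 0, 0, 0, 0, 0], [-1, 0, 0, 0, 0, 0, 0], [-1, 0, 0, 0, 0, 0, 0], [-1, 0, 0, 0, 0, 0, 0], [-1, 0, 0, 0, 0, 0, 0]]}}

```text
time_s: 48.3
ee_pos: [0.5087, 0.4154, -0.017]
eef_rot: [3.141, -0.0, 1.801]
force: [-0.6, -0.9, 2.8]
grip_width: 0.0356
grip_force: 30.0
```

>>> {"fn": "move_arm", "kwargs": {"targets": [[-1, 0, 0, -0.3, 0, 0, 0], [-1, 0, 0, -1.0, 0, 0, 0], [-1, 0, 0, -1.8, 0, 0, 0], [-1, 0, 0, -2.4, 0, 0, 0], [-1, 0, 0, -2.4, 0, 0, 0], [-1, 0, 0, -2.4, 0, 0, 0]]}}

```text
time_s: 48.9
ee_pos: [0.5082, 0.4152, 0.1024]
eef_rot: [-3.141, 0.0, 1.801]
force: [0.2, 0.4, -5.5]
grip_width: 0.0359
grip_force: 30.0
```

Run:
```python
from h import *
print(pose()[0],ctrl.get_obs()['grip_width'])
row(hw(0,.125,.025),np.pi/2+.22)
```

```text
[0.5082 0.4152 0.1024] 0.035855180152293296
 shift [-6.117 -2.092  1.55 ] turn [-0.    0.    0.01]
```

>>> {"fn": "move_arm", "kwargs": {"targets": [[-1, -0.8, -0.3, 0, 0, 0, 0], [-1, -1.6, -0.6, 0, 0, 0, 0], [-1, -2.4, -0.9, 0, 0, 0, 0], [-1, -3.2, -1.2, 0, 0, 0, 0], [-1, -4.0, -1.5, 0, 0, 0, 0.01], [-1, -4.8, -1.8, 0, 0, 0, 0.01], [-1, -5.6, -2.09, 0.2, 0, 0, 0.01], [-1, -6.12, -2.09, 0.7, 0, 0, 0.01], [-1, -6.12, -2.09, 1.2, 0, 0, 0.01], [-1, -6.12, -2.09, 1.54, 0, 0, 0.01], [-1, -6.12, -2.09, 1.54, 0, 0, 0.01], [-1, -6.12, -2.09, 1.54, 0, 0, 0.01]]}}

```text
time_s: 50.1
ee_pos: [0.4759, 0.0936, 0.0251]
eef_rot: [-3.139, -0.0, 1.791]
force: [0.3, -0.2, -3.8]
grip_width: 0.0357
grip_force: 30.0
```

```bash
python3 f.py w12.png | grep -v yh
```

```text
TCP h [-0.0002  0.1252  0.0251] yaw-h 0.00012539522537188819 f [ 0.2717 -0.1547 -3.8375] gw 0.03574448126763185
-0.055 198 ymid 0.0001722098253023911 w 0.01994802212972073 top world z [0.0751 0.0742]
-0.031 216 ymid 0.00024481287008292895 w 0.0272108027719747 top world z [0.0744 0.0721]
-0.025 292 ymid -0.00013057403385288713 w 0.03186899516771727 top world z [0.0786 0.0777]
-0.019 733 ymid 0.00010441063481249 w 0.03295934885253567 top world z [0.079  0.0783]
-0.013 773 ymid -9.332775274054073e-05 w 0.032968970615790044 top world z [0.079  0.0782]
-0.007 770 ymid 0.00011351251858505822 w 0.03311098133457163 top world z [0.079  0.0782]
-0.001 807 ymid 0.00011274210571651268 w 0.032930883693552765 top world z [0.079  0.0783]
0.005 821 ymid -8.579238648555483e-05 w 0.03304383441599994 top world z [0.0789 0.0783]
0.011 858 ymid 6.832019298723228e-05 w 0.032889962452616536 top world z [0.0791 0.0783]
0.017 876 ymid -6.354562983727947e-05 w 0.03311929607656755 top world z [0.0792 0.0785]
0.023 917 ymid -5.805443602604869e-05 w 0.032953818859013426 top world z [0.0793 0.0786]
0.029 1122 ymid 6.813668155469972e-05 w 0.03309463087239348 top world z [0.0791 0.0781]
0.035 1278 ymid 8.189765855342711e-05 w 0.029065039790262336 top world z [0.0759 0.0748]
0.041 176 ymid 0.00016321669987994555 w 0.019251953259853703 top world z [0.0695 0.0618]
top 53
side 111
```

Height and alignment are good. The shank looks thick, so I'll try it very gently with a lighter grip.

>>> {"fn": "move_arm", "kwargs": {"targets": [[-1, -0.2, 0, 0, 0, 0, 0], [-1, -0.4, 0, 0, 0, 0, 0], [-1, -0.55, 0, 0, 0, 0, 0], [-1, -0.62, 0, 0, 0, 0, 0], [-1, -0.66, 0, 0, 0, 0, 0], [-1, -0.66, 0, 0, 0, 0, 0]], "grip_force": 20}}

```text
time_s: 50.85
ee_pos: [0.4838, 0.0612, 0.0258]
eef_rot: [-3.142, -0.0, 1.79]
force: [-1.0, 0.1, -3.7]
grip_width: 0.0355
grip_force: 20.0
```

>>> {"fn": "move_arm", "kwargs": {"targets": [[-1, -0.01, 0, 0, 0, 0, 0], [-1, -0.02, 0, 0, 0, 0, 0], [-1, -0.03, 0, 0, 0, 0, 0]]}}

```text
time_s: 51.15
ee_pos: [0.484, 0.0601, 0.0258]
eef_rot: [-3.142, -0.0, 1.791]
force: [-0.5, 1.8, -3.2]
grip_width: 0.0362
grip_force: 20.0
```

>>> {"fn": "move_arm", "kwargs": {"targets": [[-1, -0.01, 0, 0, 0, 0, 0], [-1, -0.02, 0, 0, 0, 0, 0]]}}

```text
time_s: 51.35
ee_pos: [0.4839, 0.0594, 0.0256]
eef_rot: [-3.141, -0.001, 1.791]
force: [-2.5, 6.7, -4.8]
grip_width: 0.0361
grip_force: 20.0
```

>>> {"fn": "move_arm", "kwargs": {"targets": [[-1, -0.01, 0, 0, 0, 0, 0], [-1, -0.02, 0, 0, 0, 0, 0]]}}

```text
time_s: 51.55
ee_pos: [0.4838, 0.0591, 0.0255]
eef_rot: [-3.141, -0.002, 1.791]
force: [-4.2, 13.5, -4.5]
grip_width: 0.0356
grip_force: 20.0
```

It stops at the mouth (14 N rising), so the shank is too thick. Backing off; it goes to the blue bin.

>>> {"fn": "move_arm", "kwargs": {"targets": [[-1, 0.1, 0, 0, 0, 0, 0], [-1, 0.5, 0, 0, 0, 0, 0], [-1, 0.7, 0, -0.3, 0, 0, 0], [-1, 0.7, 0, -1.0, 0, 0, 0], [-1, 0.7, 0, -1.8, 0, 0, 0], [-1, 0.7, 0, -2.4, 0, 0, 0], [-1, 0.7, 0, -2.4, 0, 0, 0], [-1, 0.7, 0, -2.4, 0, 0, 0]], "grip_force": 30}}

```text
time_s: 52.35
ee_pos: [0.4767, 0.0921, 0.1453]
eef_rot: [3.141, 0.0, 1.791]
force: [0.0, -0.4, -4.0]
grip_width: 0.0358
grip_force: 30.0
```

Run:
```python
from h import *
print(pose()[0],ctrl.get_obs()['grip_width'])
row([.507,-.205,-.007],np.pi/2)
```

```text
[0.4767 0.0921 0.1453] 0.03576949860381166
 shift [-5.93  -0.706  3.047] turn [0.   0.   0.22]
```

>>> {"fn": "move_arm", "kwargs": {"targets": [[-1, -0.8, -0.1, 0, 0, 0, 0.04], [-1, -1.7, -0.2, 0, 0, 0, 0.09], [-1, -2.6, -0.3, 0, 0, 0, 0.14], [-1, -3.5, -0.4, 0, 0, 0, 0.18], [-1, -4.4, -0.5, 0, 0, 0, 0.22], [-1, -5.3, -0.65, 0, 0, 0, 0.22], [-1, -5.93, -0.7, 0, 0, 0, 0.22], [-1, -5.93, -0.7, 0, 0, 0, 0.22], [-1, -5.93, -0.7, 0, 0, 0, 0.22]]}}

```text
time_s: 53.25
ee_pos: [0.5065, -0.2048, 0.1436]
eef_rot: [-3.139, -0.002, 1.57]
force: [-0.8, 0.8, -3.5]
grip_width: 0.0355
grip_force: 30.0
```

>>> {"fn": "move_arm", "kwargs": {"targets": [[-1, 0, 0, 0.6, 0, 0, 0], [-1, 0, 0, 1.4, 0, 0, 0], [-1, 0, 0, 2.2, 0, 0, 0], [-1, 0, 0, 2.7, 0, 0, 0], [-1, 0, 0, 2.95, 0, 0, 0], [-1, 0, 0, 3.04, 0, 0, 0], [-1, 0, 0, 3.06, 0, 0, 0]]}}

```text
time_s: 53.95
ee_pos: [0.5077, -0.2045, -0.0069]
eef_rot: [3.141, 0.0, 1.571]
force: [-1.8, -0.5, -3.0]
grip_width: 0.0359
grip_force: 30.0
```

>>> {"fn": "move_arm", "kwargs": {"targets": [[0, 0, 0, 0, 0, 0, 0], [0.1, 0, 0, 0, 0, 0, 0], [0.2, 0, 0, 0, 0, 0, 0], [0.2, 0, 0, 0, 0, 0, 0], [0.2, 0, 0, -0.6, 0, 0, 0], [0.2, 0, 0, -1.5, 0, 0, 0], [0.2, 0, 0, -2.4, 0, 0, 0], [0.2, 0, 0, -3.4, 0, 0, 0], [0.2, -1.0, -0.8, -4.4, 0, 0, 0], [0.2, -1.5, -1.6, -5.4, 0, 0, 0], [0.2, -1.5, -1.6, -5.4, 0, 0, 0], [0.2, -1.5, -1.6, -5.4, 0, 0, 0]]}}

```text
time_s: 55.15
ee_pos: [0.4263, -0.2826, 0.2679]
eef_rot: [3.136, 0.005, 1.568]
force: [0.4, 0.9, -0.7]
grip_width: 0.056
grip_force: 0.0
```

Run:
```python
from h import *
print(pose()[0])
for n in('top','side'):
    v=V(n); v.save(n+'9.png')
    for t in('die_1','drift','bush','wood_tray','blue_bin','beveler','rivet_jar','spool_red'):
        for r in ctrl.cut_out(n,t):
            if r['score']>.4: Q=v.cloud(r['region']); print(n,t,r['score'],np.median(Q,0) if len(Q) else '', wh(np.median(Q,0)) if t=='bush' and len(Q) else '')
cv2.imwrite('pics/fin.png',np.vstack([cv2.imread('pics/top9.png')[60:360],cv2.imread('pics/side9.png')[100:400]]))
```

```text
[ 0.4263 -0.2826  0.2679]
top die_1 0.74 [ 0.5025 -0.206   0.0413] 
top die_1 0.55 [ 0.5829 -0.3125  0.0405] 
top drift 0.59 [ 0.6843 -0.0107  0.0246] 
top drift 0.56 [ 0.373  -0.4783  0.0262] 
top bush 0.68 [0.4836 0.0618 0.0283] [[0.0004 0.0925 0.0283]]
top wood_tray 0.8 [ 0.6094 -0.3038  0.0137] 
top blue_bin 0.68 [ 0.5493 -0.1981  0.0082] 
top blue_bin 0.48 [ 0.4422 -0.49    0.0262] 
top beveler 0.6 [0.6187 0.4424 0.024 ] 
top rivet_jar 0.74 [0.7189 0.2715 0.0726] 
top spool_red 0.84 [0.2644 0.3578 0.0756] 
side die_1 0.91 [ 0.5776 -0.353   0.0387] 
side die_1 0.73 [ 0.4741 -0.0206  0.0182] 
side die_1 0.65 [ 0.4651 -0.3588  0.0385] 
side die_1 0.62 [ 0.4999 -0.2118  0.0409] 
side drift 0.63 [ 0.6882 -0.0621  0.0226] 
side wood_tray 0.69 [ 0.4553 -0.4847  0.026 ] 
side wood_tray 0.68 [ 0.5253 -0.365   0.0091] 
side blue_bin 0.59 [ 0.4881 -0.2103  0.0095] 
side rivet_jar 0.55 [ 0.6894 -0.0619  0.0224] 
side spool_red 0.83 [0.266  0.3453 0.051 ]
```

View pics/fin.png

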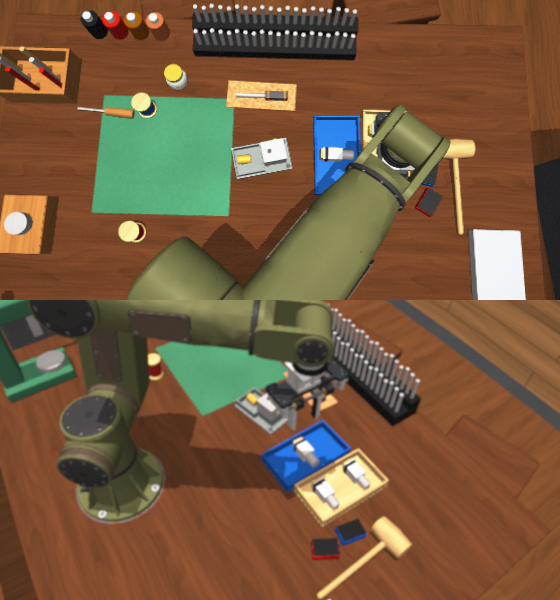

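The picture shows two dies in the wooden tray (side view, rows ~470-490), one in the blue bin (335,153 / 305,450), the bush in the pan (243,158), the drift on its mat (262,95), and the green mat empty. Handing in.

```bash
python3 -c "
from station import ctrl
print(ctrl.hand_in())"
```

```text
the job is handed in; nothing more can be done
None
```

I handed the job in, and no verdict came back: the bush is in the catch pan, the two dies that fit are in the wooden tray, the too-thick one is in the blue bin, and the drift is back on its cork mat.

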